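# Brake the jar carriage, load it, release it

### The arm

A 7-joint arm with a two-finger parallel gripper is mounted at the origin on the work surface. World frame = base frame: x ahead of the robot, y to its left, z up, the work surface at z = 0. Lengths are in mm, angles in rad, forces in N, time in s.
With the tool pointing down it reaches from about 425 to 800 mm from the base axis. Payload 8.3 kg.
Tool frame: the origin (TCP) lies between the finger pads; the fingertips stand 19 mm ahead of it and the grasp point (between the pads) is the TCP; z points along the fingers, y is the direction in which the jaws open and shut (so a half turn about z gives the same grasp; the last joint's range is limited). The gripper opens to 85 mm and grips with 20 to 120 N. Pads are 22 mm wide; open, the fingers measure 114 mm over their backs; the gripper's body (76 mm by 85 mm) begins 54 mm behind the grasp point. The pads swing forward as they close: fully open they stand 13 mm farther back than shut.
Start: joints at [1.113, 0.383, 0.016, 1.37, -0.006, 1.388, -0.046], TCP at [240.424, -576.889, 250.279] pointing down, gripper open.
Joint ranges: [-2.95, 2.95], [-0.25, 2.06], [-1.52, 1.56], [0.18, 2.33], [-1.44, 4.58], [0.02, 2.06], [-3.01, 3.01]. Speed limits (rad/s): [2.39, 2.39, 3.01, 3.01, 3.14, 3.14, 3.14].

### API

Orientations are given as a 3x3 rotation matrix whose columns are the frame's x, y, z axes.
In Python, from station import get_obs, read_camera, finish_job gives the robot as it stands. The module is installed in compiled form; this text tells all that it offers.
- The arm moves only by the tool drive_tool, never from a script. Its argument "motion" is one flat list of numbers, 5 for each row, row after row: the shift along the tool's x, y, z in units of 0.02 m (1.0 is 0.02 m), then the turn about the tool's z in units of 5 degrees (1.0 is 5 degrees), then the gripper's target within -1 to 1 (fully open at 1, half-way at 0, shut at -1). A call has 1 to 12 rows; each row shifts and turns the commanded pose from where the row before left it, along the tool's axes as they then stand; what a row does not reach is not made up. A row lasts 1/10 s, in which the tool goes at most 50 mm and 8.59 degrees, less where a joint would pass 70% of its speed; a pose out of reach is approached as far as the arm can. A call with a number of a shift or a turn outside -1 to 1 is refused whole. A call with a gripper value outside its range is refused whole. The fingers move at their own pace and stop on an object; the grip force is fixed at half the most. Time passes only in rows, so rows that do not move let the fingers close. It gives the time, the measured TCP pose, the force and the opening at its end, in the units of the state.
- get_obs(): the state, without advancing time (a new reading comes with each control period).
- read_camera(name): name is "scene" or "top" or "wrist"; returns a dict with "image" (480x640x3 uint8, blue, green, red), "fx", "fy", "cx", "cy" (pixels), "rvec" (rotation vector, rad) and "tvec" (3), from world to camera coordinates, as OpenCV has them. Camera axes: x right, y down, z forward; pixel columns grow to the right and rows downward; lengths in mm; the calibration is good to about 2 mm. A picture is of the moment at which its call begins. There is no depth.
- finish_job(): hands the job in, once; it reports no verdict.
The state is a dict: "time": time; "q": joint angles; "joint_vel": joint speeds; "joint_torque": joint torques, N m; "tool_pos": TCP position; "orientation": TCP orientation; "force": force on the tool from outside, world axes, zero at the start; "moment": the same for the moment, N m; "finger_gap": opening from 0.0 (shut) to 1.0 (fully open).
Only numpy, scipy, OpenCV 4.12 (cv2) and the standard library are available. Lean on these libraries where they do the work, as an engineer would, in place of code of your own. Each camera call takes 0.05 s, during which the arm holds its last target.

### The job

Kick the brake lever of the jar carriage down until its rubber foot is jammed firmly on the strike bar and stays jammed when you let go, but do not force it. With the brake on, stand the slim jar fully down in the carriage's cup; then flick the lever back up so that the carriage can roll again with the jar in it. Leave the other jar, the carton and the stack of lids alone.

Things in the scene. Friction and masses are not known exactly. Their poses are not given: they have to be found in the camera images.
- track: Aluminium base plate fixed to the bench, 200 x 280 x 10 mm, with two rails along its y axis for the carriage. Origin on the bench under the middle of the carriage's travel; -x faces the robot. A rubber-topped strike bar (30 mm wide, along y, 110 mm to -x of the origin) lies under the lever; its top is 46 to 64 mm above the bench, not known exactly, and yields about 1 mm per 12 N.
- carriage (a joint): Position of the carriage along the track's y axis in m (0 in the middle, -0.06 to 0.06). The carriage is a grey deck 120 mm (x) by 130 mm (y), its top 56 mm above the bench; it rolls with less than 1 N unless the brake is jammed.
- nest (a point): Centre of the inner floor of the black round cup on the deck, 59 mm above the bench; its axes are those of the track. The cup is 61 mm wide inside and 19 mm deep (rim 78 mm above the bench); 18 mm to +x of the middle of the deck.
- pivot (a point): Pivot of the steel brake lever, 78 mm above the bench, 73 mm to -x of the cup's centre; axes as the track's, hinge axis along y. The lever: a bar 14 mm wide, 8 mm thick, from the pivot towards the robot (-x), ending in a flat paddle, the far end 116 mm from the pivot. Under it, 55 mm from the pivot, a rubber foot (radius 8 mm) reaches 23 mm below the bar's middle line.
- brake (a joint): Angle of the brake lever (rad): 0 is fully up, rising 50 degrees above level towards the robot; it grows as the lever is pushed down, 0.873 is level. Up (released) is below 0.35. The foot meets the strike bar somewhere between 0.70 and 1.05; feel for it. The pivot is stiff (0.45 N m), so the lever stays where it is left.
- paddle (a point): Centre of the paddle (36 mm long, 34 mm wide along the hinge axis, 8 mm thick), 98 mm from the pivot. Push it from above; it can be pinched by its width. Pushing here takes 5 N to move the lever; 10 to 13 N jams it firmly (9 N barely: 5 N on the bar), above 15 N forces it (22 N on the bar). From foot touch to forced is only about 3 mm of paddle travel.
- jar: The slim jar to be loaded: clear, filled with nuts, flat metal lid, 56 mm in diameter, 120 mm high, about 0.28 kg. Origin in the centre of its underside, z up.
- wide_jar: Bystander: squat jar with a white lid, 84 mm in diameter, 95 mm high. Origin in the centre of its underside.
- carton: Bystander: cardboard carton, 90 x 70 x 80 mm high. Origin in the centre of its underside.
- lids: Bystander: stack of metal lids, 72 mm in diameter, 47 mm high. Origin in the centre of its underside.

How it is judged:
By the outcome, as a careful person would: the job done as asked, in the order asked, and still so for the second after the job is handed in, with the robot touching nothing.
It also fails if it takes over 72 s, if anything falls off the work surface, if the arm or the gripper's body presses on something with over 40 N, if the wrist force passes 120 N, or if a joint passes its speed limit or range.

## Working session

There is one attempt and no reset: what is moved stays moved. The work goes in short steps, Python scripts to look and compute and a tool call to move; the robot and the scene stay as the last step left them, time stands still between calls to the robot, and variables do not carry over. Pictures are saved under pics/ and viewed, and the job is handed in when it is done.

Besides the shell and the picture viewer there is one more tool, called after ">>>" by a JSON object that holds its "method" and its "body". drive_tool: Moves the arm, as the interface text tells. Its arguments: {"type":"object","properties":{"motion":{"type":"array"}},"required":["motion"]}

```bash
mkdir -p pics; ls; python3 - <<'E'
from station import *
import cv2
o=get_obs();print(o)
for n in ["scene","top","wrist"]:
    c=read_camera(n);cv2.imwrite(f"pics/{n}0.png",c["image"]);print(n,c["fx"],c["fy"],c["cx"],c["cy"],c["rvec"],c["tvec"])
E
```

```text
pics
{'time': 0.0, 'q': array([ 1.11310707,  0.38428106,  0.01637793,  1.37113116, -0.00632077,
        1.38818866, -0.04652129]), 'joint_vel': array([-0.00073297, -0.00083815,  0.00110169, -0.0021578 ,  0.00077204,
        0.0010654 , -0.00039494]), 'joint_torque': array([ 3.84676559e-04, -6.27612305e+01,  8.44043735e-01, -3.71823728e+01,
        1.64800161e-02,  1.42862013e-02,  1.91541051e-05]), 'tool_pos': array([ 240.2481608 , -576.48992887,  249.2625152 ]), 'orientation': array([[ 9.23064121e-01,  3.84645337e-01, -7.69790034e-04],
       [ 3.84646107e-01, -9.23062363e-01,  1.80194414e-03],
       [-1.74547960e-05, -1.95940672e-03, -9.99998080e-01]]), 'force': array([ 0.24254577,  0.27000509, -0.12586064]), 'moment': array([ 0.01072341, -0.02500486,  0.02097188]), 'finger_gap': 1.0001860572569663}
scene 582.1648242272174 582.1648242272174 314.3060699287023 232.63897610854 [ 1.61737899  1.92700886 -0.7835782 ] [  79.97285749 -326.21889515 1662.03513404]
top 510.51569195129946 510.51569195129946 319.9445300739745 238.96330924554277 [ 2.07503414 -2.13986274  0.15753034] [ 43.12005882 605.94861454 998.91385991]
wrist 339.8002974421764 339.8002974421764 316.4450435659133 236.31452569546326 [-2.42617848  1.61684667  0.21562567] [-624.1996749   -33.81307233  378.16190041]
```

View pics/scene0.png

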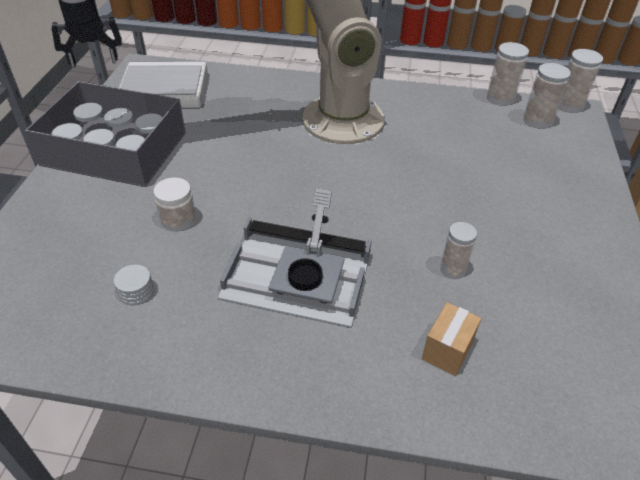

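View pics/top0.png

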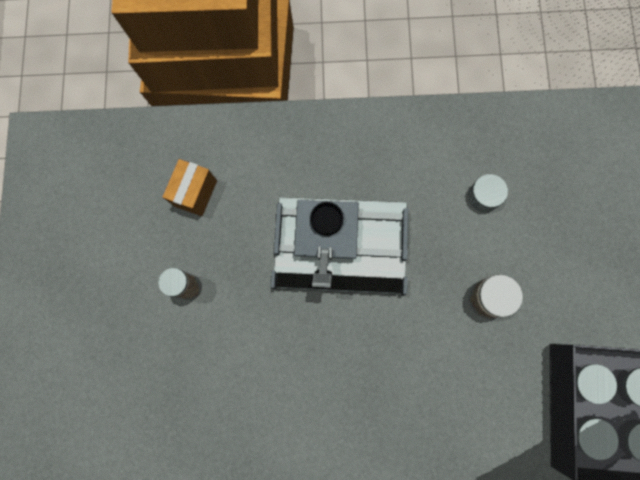

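View pics/wrist0.png

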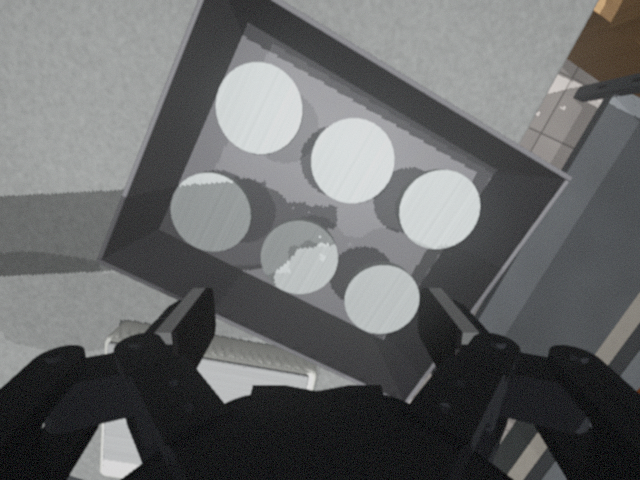

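The scene view shows the track mid-table with the lever up towards the robot, the slim jar at (458,250), carton at (452,338), wide jar at (175,203) and lids at (133,284). In the top view the cup is at (327,219), the paddle at (321,281) and the slim jar's lid at (173,282). The wrist view shows only the box of jars. Next I'll zoom in for exact pixels.

```bash
cat > h.py <<'E'
import numpy as np,cv2
from station import *
def ray(c,px,z):
    R=cv2.Rodrigues(np.array(c["rvec"]))[0];t=np.array(c["tvec"]).ravel()
    C=-R.T@t
    d=R.T@np.array([(px[0]-c["cx"])/c["fx"],(px[1]-c["cy"])/c["fy"],1])
    return C+d*(z-C[2])/d[2]
def proj(c,P):
    K=np.array([[c["fx"],0,c["cx"]],[0,c["fy"],c["cy"]],[0,0,1.]])
    return cv2.projectPoints(np.array(P,float).reshape(-1,1,3),np.array(c["rvec"],float),np.array(c["tvec"],float),K,None)[0].reshape(-1,2)
E
python3 - <<'E'
from h import *
c=read_camera("top")
im=c["image"]
def crop(x0,y0,w,h,s,n): cv2.imwrite(f"pics/{n}.png",cv2.resize(im[y0:y0+h,x0:x0+w],None,fx=s,fy=s,interpolation=cv2.INTER_CUBIC))
crop(260,185,160,120,5,"t1"); crop(145,255,80,60,8,"t2")
print(ray(c,(173,282),120),ray(c,(327,219),78))
for p in [(281,198),(408,204),(405,295),(274,289)]: print(p,ray(c,p,10))
E
```

```text
[520.27003609 308.91422344 120.        ] [643.96242859   8.23008035  78.        ]
(281, 198) [710.50715052 109.3293786   10.        ]
(408, 204) [ 686.57001292 -167.60490462   10.        ]
(405, 295) [ 489.70829899 -149.75779037   10.        ]
(274, 289) [510.78669748 126.90952569  10.        ]
```

View pics/t1.png

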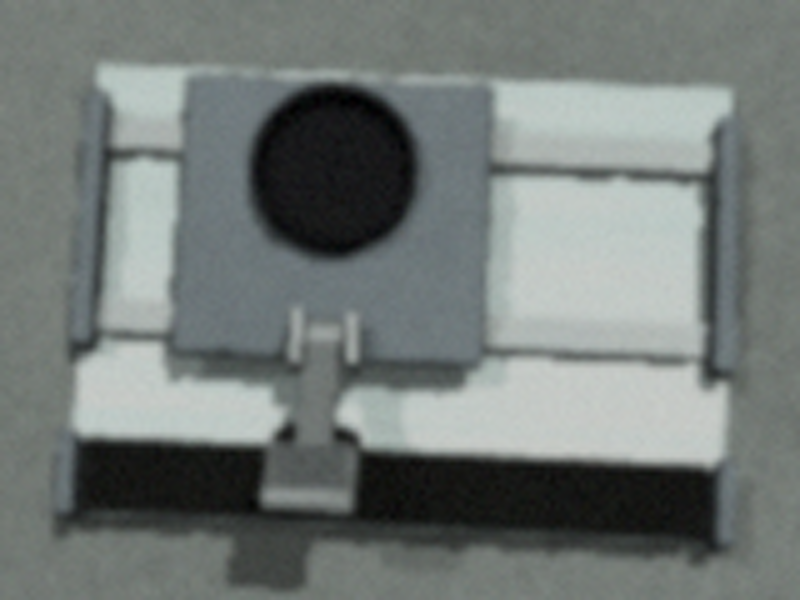

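View pics/t2.png

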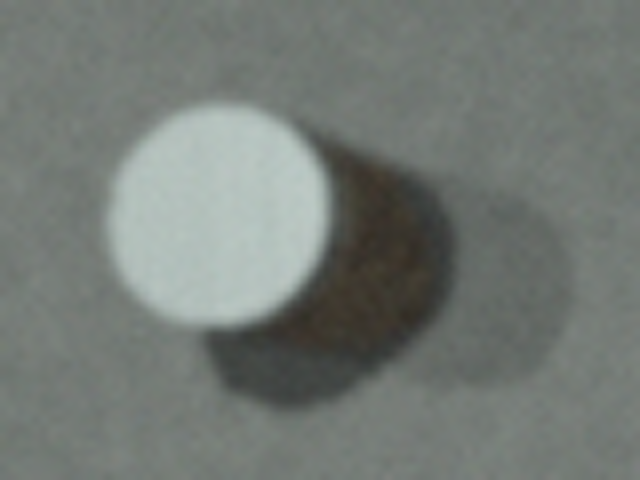

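```bash
cat > fit.py <<'E'
from h import *
from scipy.optimize import least_squares
c=read_camera("top")
f=lambda u,v:(260+(u+.5)/5-.5,185+(v+.5)/5-.5)
px=np.array([f(*p) for p in [(97,66),(732,90),(187,75),(492,87),(172,352),(484,360),(333,170)]])
def pts(p):
    x,y,a,cc=p
    L=np.array([[100,140,10],[100,-140,10],[60,cc+65,56],[60,cc-65,56],[-60,cc+65,56],[-60,cc-65,56],[18,cc,78]],float)
    R=np.array([[np.cos(a),-np.sin(a),0],[np.sin(a),np.cos(a),0],[0,0,1]])
    return L@R.T+[x,y,0]
r=least_squares(lambda p:(proj(c,pts(p))-px).ravel(),[620,0,0.09,20],x_scale=[10,10,.1,10])
print(r.x,np.abs(r.fun).max(),r.fun.round(1))
x,y,a,cc=r.x
W=lambda lx,ly,z:np.array([x+np.cos(a)*lx-np.sin(a)*ly,y+np.sin(a)*lx+np.cos(a)*ly,z])
print("nest",W(18,cc,59),"pivot",W(-55,cc,78))
for th in [0,.1,.2,.873]:
    e=.8727-th
    q=proj(c,[W(-55-116*np.cos(e)+s*4*np.sin(e)*0,cc+d,78+116*np.sin(e)) for d in(17,-17) for s in (0,)])
    print(th,((q-[260,185])*5).round(0).tolist(),"paddle",W(-55-98*np.cos(e),cc,78+98*np.sin(e)).round(1))
print("jar",ray(c,(172.1,281.4),120))
s=read_camera("scene")
print(proj(s,[W(18,cc,78),W(-55-98*np.cos(.87),cc,78+98*np.sin(.87)),ray(c,(172.1,281.4),120)]))
im=s["image"]
cv2.imwrite("pics/s1.png",cv2.resize(im[170:330,210:390],None,fx=4,fy=4,interpolation=cv2.INTER_CUBIC))
cv2.imwrite("pics/s2.png",cv2.resize(im[210:290,420:500],None,fx=6,fy=6,interpolation=cv2.INTER_CUBIC))
E
python3 fit.py
```

```text
[ 6.20104354e+02 -1.75423515e+01 -8.86274879e-02  2.90556154e+01] 9.194366584341822 [ 0.2 -9.2  0.6 -7.8 -0.1  2.3  0.8  2.9 -1.2  3.3 -0.4  5.2  0.1  2. ]
nest [640.60546329   9.80601795  59.        ] pivot [567.89197703  16.26735802  78.        ]
0 [[254.0, 518.0], [348.0, 523.0]] paddle [505.1  21.8 153.1]
0.1 [[254.0, 543.0], [347.0, 549.0]] paddle [498.   22.5 146.4]
0.2 [[254.0, 566.0], [346.0, 571.0]] paddle [491.5  23.1 139.1]
0.873 [[260.0, 643.0], [346.0, 648.0]] paddle [470.3  24.9  78. ]
jar [521.48901992 310.70654332 120.        ]
[[305.70295142 266.07621713]
 [323.29659399 194.1542236 ]
 [462.4006677  228.91053727]]
```

```bash
sleep 1
```

```text
(no output)
```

View pics/s1.png

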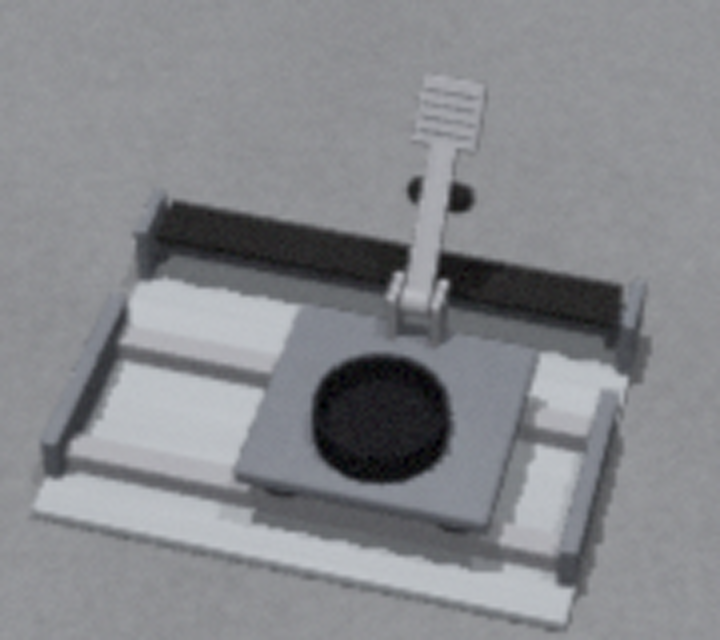

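View pics/s2.png

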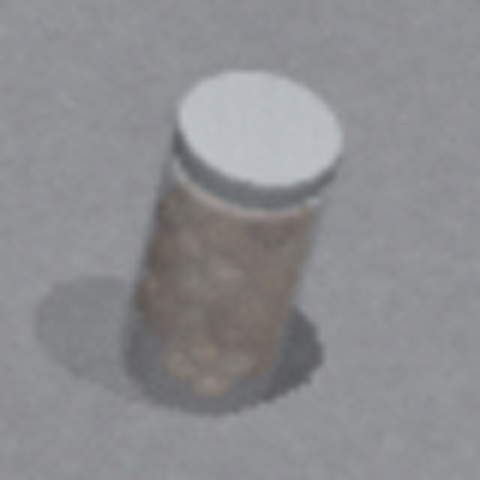

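```bash
cat > fit2.py <<'E'
from h import *
from scipy.optimize import least_squares
c=read_camera("top");s=read_camera("scene")
f=lambda u,v:(260+(u+.5)/5-.5,185+(v+.5)/5-.5)
g=lambda u,v:(210+(u+.5)/4-.5,170+(v+.5)/4-.5)
px=np.array([f(*p) for p in [(97,66),(732,90),(187,75),(492,87),(172,352),(484,360),(333,169),(262,487),(355,490)]])
ps=np.array([g(*p) for p in [(490,526),(237,478),(537,347),(297,307),(381,416),(486,83),(425,75),(35,515),(565,626)]])
def Wf(p,L):
    x,y,a=p[:3]
    R=np.array([[np.cos(a),-np.sin(a),0],[np.sin(a),np.cos(a),0],[0,0,1]])
    return np.array(L,float)@R.T+[x,y,0]
def res(p):
    cc,off,th=p[3:6]
    e=.8727-th; n=np.array([np.sin(e),0,np.cos(e)])*4
    D=[[60,cc+65,56],[60,cc-65,56],[-60,cc+65,56],[-60,cc-65,56],[18,cc,78]]
    tip=np.array([-55-116*np.cos(e),cc,78+116*np.sin(e)])+n
    T=[(tip+[0,17,0]).tolist(),(tip+[0,-17,0]).tolist()]
    B=[[100+off,140,10],[100+off,-140,10]]
    a=proj(c,Wf(p,B+D+T))-px
    b=proj(s,Wf(p,D+T+[B[1],B[0]]))-ps-p[6:8]
    return np.r_[a.ravel(),b.ravel()]
r=least_squares(res,[620,0,-0.09,20,0,0,0,0],x_scale=[10,10,.1,10,10,.1,1,1])
print(r.x.round(3));print(r.fun.round(1).reshape(-1,2).tolist())
p=r.x;cc=p[3]
print("nest",Wf(p,[[18,cc,59]]).round(1),"pivot",Wf(p,[[-55,cc,78]]).round(1))
for th in [0,.35,.7,.873,1.05]:
    e=.8727-th; print(th,Wf(p,[[-55-98*np.cos(e),cc,78+98*np.sin(e)]]).round(1))
j=least_squares(lambda q:np.r_[(proj(c,[[q[0],q[1],120]])-[172.1,281.4]).ravel(),(proj(s,[[q[0],q[1],120]])-p[6:8]-[463.3,231.3]).ravel()],[520,310]);print("jar",j.x,j.fun)
E
python3 fit2.py
```

```text
[ 6.27243e+02 -1.95640e+01 -7.30000e-02  3.06550e+01 -2.59420e+01
 -2.10000e-02 -1.70000e-01 -3.14900e+00]
[[-0.4, -0.0], [0.5, -0.5], [-0.5, -0.4], [0.4, -0.7], [-0.6, 0.5], [0.1, 1.4], [0.0, -1.0], [0.1, 0.1], [0.2, 0.3], [0.1, 0.2], [-0.8, -0.7], [0.9, 1.0], [0.8, -0.3], [0.3, -1.9], [-0.2, 1.6], [-1.2, 0.9], [-0.8, -0.4], [0.9, -0.4]]
nest [[647.4   9.7  59. ]] pivot [[574.6  15.   78. ]]
0 [[511.8  19.6 153.1]]
0.35 [[489.9  21.1 126.9]]
0.7 [[478.3  22.   94.8]]
0.873 [[476.9  22.1  78. ]]
1.05 [[478.4  22.   60.7]]
jar [520.80630954 311.33231814] [-0.32929286  0.36215088 -0.41929879  0.56568236]
```

```bash
python3 - <<'E'
from h import *
w=read_camera("wrist");o=get_obs();print(o["time"])
R=cv2.Rodrigues(np.array(w["rvec"]))[0];C=-R.T@np.array(w["tvec"])
Rt=o["orientation"]
print("cam in tool",Rt.T@(C-o["tool_pos"]));print("axes in tool",(Rt.T@R.T).round(2))
c=read_camera("top");R=cv2.Rodrigues(np.array(c["rvec"]))[0];print("top cam",-R.T@np.array(c["tvec"]))
E
```

```text
0.45
cam in tool [  65.78752381   -0.12429298 -123.6789301 ]
axes in tool [[ 0.   -0.97 -0.26]
 [ 1.    0.    0.  ]
 [-0.   -0.26  0.97]]
top cam [ 411.84962039  -10.67863582 1094.13336453]
```

>>> {"method": "drive_tool", "body": {"motion": [0.98,-0.94,0,0,1,0.98,-0.94,0,0,1,0.98,-0.94,0,0,1,0.98,-0.94,0,0,1,0.98,-0.94,0,0,1,0.98,-0.94,0,0,1,0.98,-0.94,0,0,1,0.98,-0.94,0,0,1,0.98,-0.94,0,0,1,0.98,-0.94,0,0,1,0.98,-0.94,0,0,1,0.98,-0.94,0,0,1]}}

```text
time: 1.7
tool_pos: [371.1, -277.1, 250.6]
orientation: [[0.923, 0.385, 0.0], [0.385, -0.923, -0.0], [0.0, 0.001, -1.0]]
force: [0.3, 0.2, -0.4]
finger_gap: 1.0
```

>>> {"method": "drive_tool", "body": {"motion": [0.98,-0.94,0,0,1,0.98,-0.94,0,0,1,0.98,-0.94,0,0,1,0.98,-0.94,0,0,1,0.98,-0.94,0,0,1,0.98,-0.94,0,0,1,0.98,-0.94,0,0,1,0.98,-0.94,0,0,1,0.98,-0.94,0,0,1,0.98,-0.94,0,0,1,0.98,-0.94,0,0,1,0.98,-0.94,0,0,1]}}

```text
time: 2.9
tool_pos: [501.4, 21.5, 250.6]
orientation: [[0.923, 0.384, 0.001], [0.384, -0.923, -0.0], [0.001, 0.0, -1.0]]
force: [0.5, -0.6, -0.4]
finger_gap: 0.998
```

>>> {"method": "drive_tool", "body": {"motion": [0,0,0,1,-1,0,0,0,1,-1,0,0,0,1,-1,0,0,0,1,-1,0,0,0,1,-1,0,0,0,0.36,-1,0,0,0,0,-1,0,0,0,0,-1]}}

```text
time: 3.7
tool_pos: [501.1, 20.6, 250.4]
orientation: [[0.997, -0.072, 0.0], [-0.072, -0.997, 0.0], [0.0, -0.0, -1.0]]
force: [0.2, -0.2, 0.6]
finger_gap: 0.002
```

```bash
python3 - <<'E'
from h import *
w=read_camera("wrist");cv2.imwrite("pics/w1.png",w["image"]);o=get_obs();print(o["time"],o["tool_pos"],o["orientation"],o["force"],o["finger_gap"],o["q"])
import pickle;pickle.dump(w,open("w1.pkl","wb"))
c=read_camera("top");cv2.imwrite("pics/t3.png",c["image"])
E
```

```text
3.75 [501.08371816  20.52684632 250.40185643] [[ 9.97419906e-01 -7.17878296e-02  1.95773596e-04]
 [-7.17878321e-02 -9.97419925e-01  5.49978365e-06]
 [ 1.94873668e-04 -1.95397557e-05 -9.99999981e-01]] [0.02278215 0.18648773 0.26621909] -0.0021206061378453494 [ 0.3431755   0.14822365 -0.4958851   1.68321474  0.07247541  1.328211
 -1.80817995]
```

View pics/w1.png

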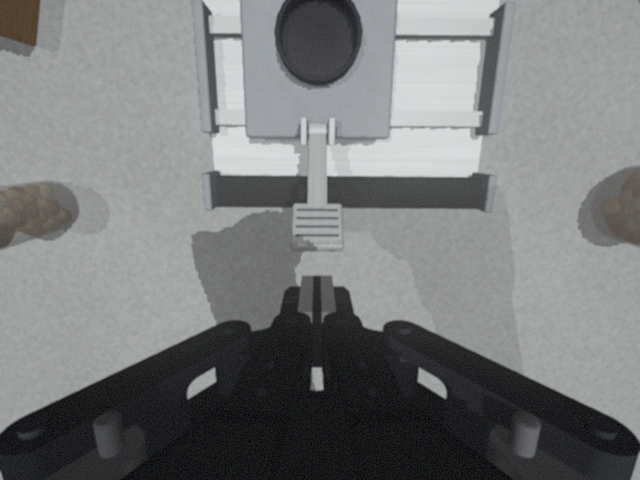

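```bash
python3 - <<'E'
from h import *
import pickle;w=pickle.load(open("w1.pkl","rb"))
im=w["image"]
cv2.imwrite("pics/w1a.png",cv2.resize(im[0:160,190:400],None,fx=3.8,fy=3.6,interpolation=cv2.INTER_CUBIC))
cv2.imwrite("pics/w1b.png",cv2.resize(im[190:320,250:390],None,fx=5,fy=4.5,interpolation=cv2.INTER_CUBIC))
for n,p,z in [("cup",(318.5,36),78),("deckBL",(248,137),56),("deckBR",(390,137),56),("tipL",(291,248),164),("tipR",(343,248),164),("barL",(210,208),55),("barR",(490,211),55)]: print(n,ray(w,p,z).round(1))
# model prediction
a=-0.073;x0,y0,cc=627.24,-19.56,30.66
W=lambda lx,ly,z:[x0+np.cos(a)*lx-np.sin(a)*ly,y0+np.sin(a)*lx+np.cos(a)*ly,z]
print(proj(w,[W(18,cc,78),W(-60,cc+65,56),W(-60,cc-65,56),W(18,cc,56)]))
E
```

```text
cup [648.2   8.4  78. ]
deckBL [577.9  76.8  56. ]
deckBR [568.7 -50.6  56. ]
tipL [503.6  36.9 164. ]
tipR [501.2   3.3 164. ]
barL [516.1 121.   55. ]
barR [ 494.1 -144.8   55. ]
[[316.90105371  37.29346923]
 [244.65633864 141.32233543]
 [388.79080654 141.52312211]
 [316.87105934  45.27953829]]
```

View pics/w1a.png

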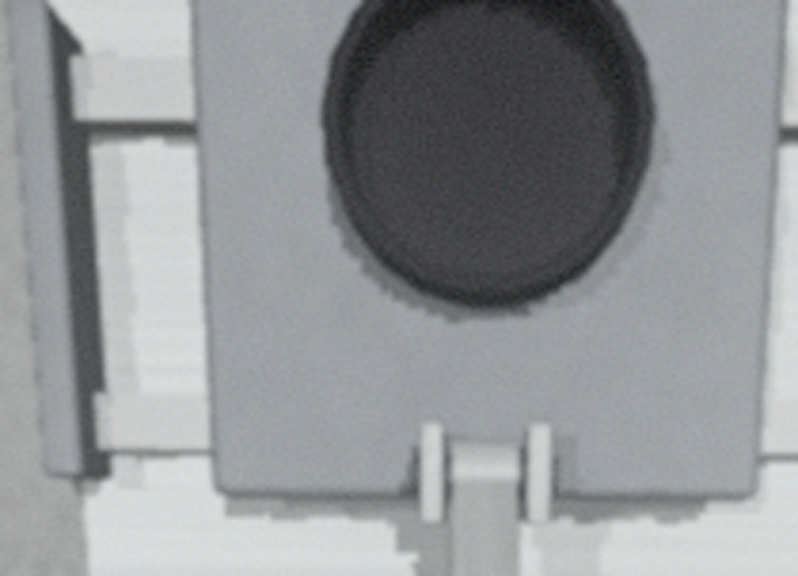

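View pics/w1b.png

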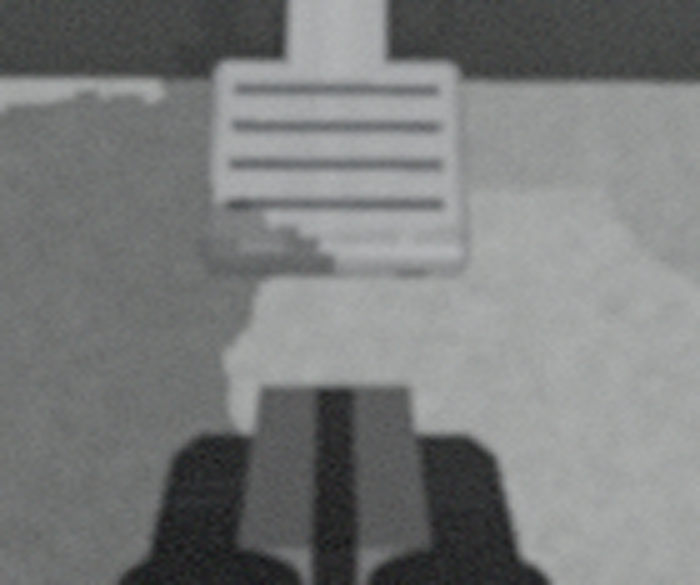

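>>> {"method": "drive_tool", "body": {"motion": [0.65,0,0.5,0,-1,0.65,0,1,0,-1,0,0,1,0,-1,0,0,0.5,0,-1,0,0,0,0,-1,0,0,0.2,0,-1,0,0,0.2,0,-1,0,0,0.2,0,-1,0,0,0,0,-1]}}

```text
time: 4.7
tool_pos: [526.8, 18.6, 178.1]
orientation: [[0.997, -0.073, -0.0], [-0.073, -0.997, -0.0], [-0.0, 0.0, -1.0]]
force: [0.3, 0.2, -0.0]
finger_gap: -0.002
```

>>> {"method": "drive_tool", "body": {"motion": [0,0,0.2,0,-1,-0.16,0,0.15,0,-1,-0.16,0,0.15,0,-1,-0.16,0,0.15,0,-1,-0.16,0,0.15,0,-1,0,0,0,0,-1]}}

```text
time: 5.3
tool_pos: [513.9, 19.6, 162.0]
orientation: [[0.997, -0.073, -0.0], [-0.073, -0.997, 0.0], [-0.0, -0.0, -1.0]]
force: [2.4, 0.5, 0.8]
finger_gap: -0.002
```

```bash
python3 - <<'E'
from h import *
w=read_camera("wrist");cv2.imwrite("pics/w2.png",w["image"][100:400,150:500]);o=get_obs();print(o["time"],o["tool_pos"],o["force"],o["moment"])
E
```

```text
5.35 [513.84485179  19.59681311 162.03265089] [ 1.73658667  0.60433832 -0.59400764] [ 0.02031259 -0.45450743  0.02439645]
```

View pics/w2.png

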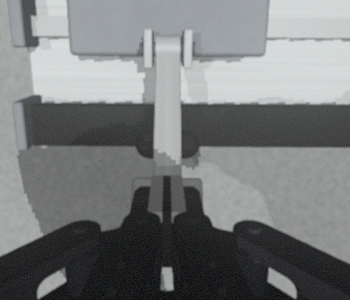

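The wrist view shows the shut fingertips (about (168,175) in the crop) resting on the paddle, centred on it. I'll carry on along the arc.

>>> {"method": "drive_tool", "body": {"motion": [-0.13,0,0.17,0,-1,-0.13,0,0.17,0,-1,-0.13,0,0.17,0,-1,-0.13,0,0.17,0,-1,0,0,0,0,-1]}}

```text
time: 5.85
tool_pos: [503.3, 20.4, 148.1]
orientation: [[0.997, -0.073, -0.001], [-0.073, -0.997, 0.0], [-0.001, -0.0, -1.0]]
force: [0.8, 0.3, 0.7]
finger_gap: -0.0
```

>>> {"method": "drive_tool", "body": {"motion": [-0.1,0,0.19,0,-1,-0.1,0,0.19,0,-1,-0.1,0,0.19,0,-1,-0.1,0,0.19,0,-1,0,0,0,0,-1]}}

```text
time: 6.35
tool_pos: [495.5, 20.9, 132.9]
orientation: [[0.997, -0.073, -0.001], [-0.073, -0.997, 0.0], [-0.001, -0.0, -1.0]]
force: [0.1, 0.8, 0.4]
finger_gap: -0.0
```

```bash
python3 - <<'E'
from h import *
o=get_obs();print(o["time"],o["tool_pos"],o["force"],o["moment"])
s=read_camera("scene")["image"]
cv2.imwrite("pics/s3.png",cv2.resize(s[150:330,210:390],None,fx=4,fy=3.3))
E
```

```text
6.35 [495.50504005  20.91192357 132.86294019] [0.07980493 0.82770105 0.39844676] [ 0.02069246 -0.02625399  0.01482215]
```

View pics/s3.png

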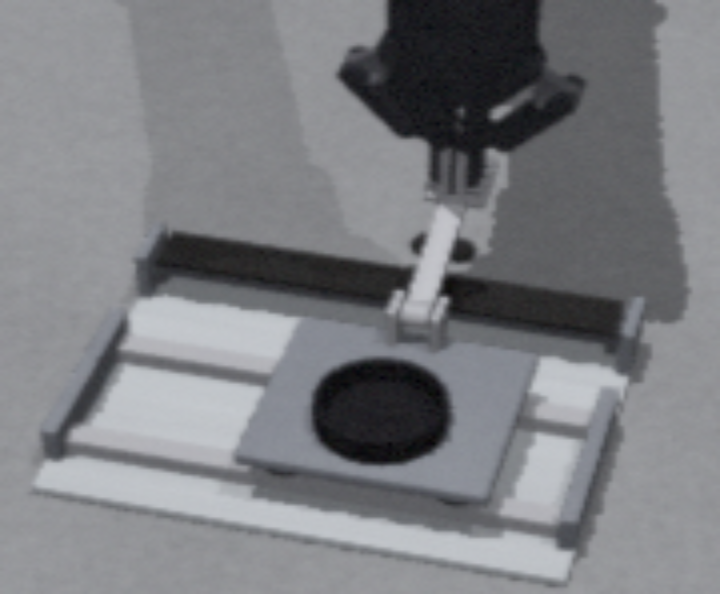

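```bash
python3 - <<'E'
from h import *
w=read_camera("wrist")["image"]; t=read_camera("top")["image"]
a=cv2.resize(w[80:330,200:440],None,fx=2,fy=2); b=cv2.resize(t[200:310,260:350],None,fx=4,fy=4)
h=max(a.shape[0],b.shape[0]); C=np.zeros((h,a.shape[1]+b.shape[1],3),np.uint8);C[:a.shape[0],:a.shape[1]]=a;C[:b.shape[0],a.shape[1]:]=b[:h]
cv2.imwrite("pics/wt.png",C[:600,:800]);print(C.shape)
E
```

```text
(500, 840, 3)
```

View pics/wt.png

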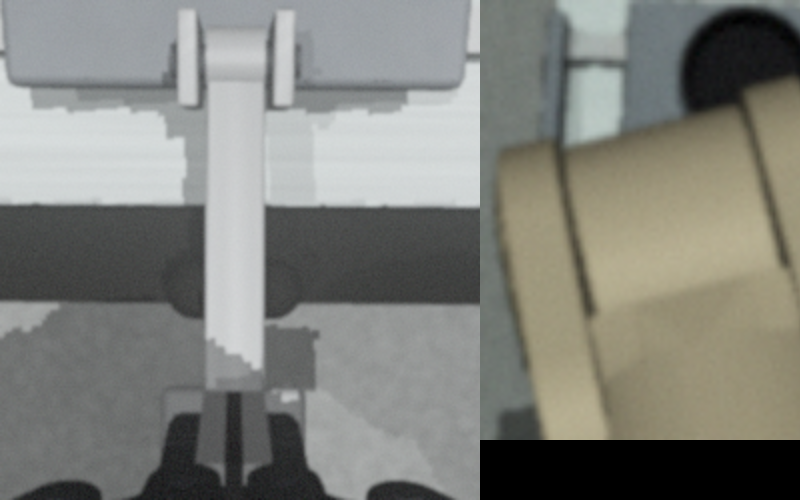

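>>> {"method": "drive_tool", "body": {"motion": [-0.07,0,0.2,0,-1,-0.07,0,0.2,0,-1]}}

```text
time: 6.7
tool_pos: [493.1, 21.1, 125.5]
orientation: [[0.997, -0.073, 0.0], [-0.073, -0.997, -0.0], [0.0, 0.0, -1.0]]
force: [0.2, -0.1, 3.7]
finger_gap: -0.002
```

>>> {"method": "drive_tool", "body": {"motion": [-0.03,0,0.1,0,-1]}}

```text
time: 6.8
tool_pos: [492.4, 21.1, 123.2]
orientation: [[0.997, -0.073, 0.0], [-0.073, -0.997, 0.0], [0.0, -0.0, -1.0]]
force: [-0.6, -1.4, 4.3]
finger_gap: -0.004
```

>>> {"method": "drive_tool", "body": {"motion": [-0.02,0,0.05,0,-1,-0.02,0,0.05,0,-1]}}

```text
time: 7.0
tool_pos: [491.9, 21.2, 121.6]
orientation: [[0.997, -0.073, 0.001], [-0.073, -0.997, 0.0], [0.001, -0.0, -1.0]]
force: [-0.1, 0.2, 3.8]
finger_gap: 0.001
```

>>> {"method": "drive_tool", "body": {"motion": [-0.01,0,0.04,0,-1,-0.01,0,0.04,0,-1]}}

```text
time: 7.2
tool_pos: [491.5, 21.2, 120.0]
orientation: [[0.997, -0.073, 0.0], [-0.073, -0.997, 0.0], [0.0, -0.0, -1.0]]
force: [1.6, 0.2, 3.8]
finger_gap: -0.0
```

>>> {"method": "drive_tool", "body": {"motion": [-0.01,0,0.04,0,-1,-0.01,0,0.04,0,-1]}}

```text
time: 7.4
tool_pos: [491.1, 21.3, 118.4]
orientation: [[0.997, -0.073, 0.0], [-0.073, -0.997, 0.0], [0.0, -0.0, -1.0]]
force: [1.4, -0.9, 2.5]
finger_gap: 0.002
```

>>> {"method": "drive_tool", "body": {"motion": [-0.01,0,0.04,0,-1,-0.01,0,0.04,0,-1]}}

```text
time: 7.6
tool_pos: [490.7, 21.3, 116.8]
orientation: [[0.997, -0.073, 0.0], [-0.073, -0.997, 0.0], [0.0, -0.0, -1.0]]
force: [1.5, -0.8, 3.4]
finger_gap: -0.002
```

```bash
python3 - <<'E'
from h import *
for i in range(3):
    o=get_obs();print(o["time"],o["tool_pos"].round(2),o["force"].round(2),o["moment"].round(3))
E
```

```text
7.6 [490.66  21.29 116.75] [ 1.54 -0.79  3.43] [-0.168 -0.313 -0.021]
7.6 [490.66  21.29 116.75] [ 1.54 -0.79  3.43] [-0.168 -0.313 -0.021]
7.6 [490.66  21.29 116.75] [ 1.54 -0.79  3.43] [-0.168 -0.313 -0.021]
```

>>> {"method": "drive_tool", "body": {"motion": [-0.01,0,0.04,0,-1,-0.01,0,0.04,0,-1]}}

```text
time: 7.8
tool_pos: [490.3, 21.3, 115.2]
orientation: [[0.997, -0.073, 0.001], [-0.073, -0.997, 0.0], [0.001, -0.0, -1.0]]
force: [2.9, -0.9, 3.1]
finger_gap: 0.002
```

>>> {"method": "drive_tool", "body": {"motion": [0,0,0.04,0,-1,0,0,0.04,0,-1]}}

```text
time: 8.0
tool_pos: [490.1, 21.3, 113.5]
orientation: [[0.997, -0.073, -0.0], [-0.073, -0.997, 0.0], [-0.0, -0.0, -1.0]]
force: [1.8, -1.9, 3.8]
finger_gap: 0.005
```

>>> {"method": "drive_tool", "body": {"motion": [0,0,0.04,0,-1,0,0,0.04,0,-1]}}

```text
time: 8.2
tool_pos: [489.9, 21.3, 111.8]
orientation: [[0.997, -0.073, -0.001], [-0.073, -0.997, -0.0], [-0.001, 0.0, -1.0]]
force: [1.1, -0.7, 3.3]
finger_gap: -0.001
```

>>> {"method": "drive_tool", "body": {"motion": [0,0,0.04,0,-1,0,0,0.04,0,-1]}}

```text
time: 8.4
tool_pos: [489.7, 21.4, 110.1]
orientation: [[0.997, -0.073, -0.001], [-0.073, -0.997, 0.0], [-0.001, 0.0, -1.0]]
force: [-1.4, -1.2, 3.8]
finger_gap: 0.001
```

>>> {"method": "drive_tool", "body": {"motion": [0,0,0.04,0,-1,0,0,0.04,0,-1]}}

```text
time: 8.6
tool_pos: [489.5, 21.4, 108.4]
orientation: [[0.997, -0.073, -0.001], [-0.073, -0.997, 0.0], [-0.001, 0.0, -1.0]]
force: [-2.0, -0.0, 3.5]
finger_gap: 0.002
```

>>> {"method": "drive_tool", "body": {"motion": [0,0,0.04,0,-1,0,0,0.04,0,-1]}}

```text
time: 8.8
tool_pos: [489.7, 21.4, 106.8]
orientation: [[0.997, -0.073, -0.001], [-0.073, -0.997, 0.0], [-0.001, -0.0, -1.0]]
force: [-3.1, -0.4, 3.5]
finger_gap: 0.002
```

>>> {"method": "drive_tool", "body": {"motion": [0,0,0.04,0,-1,0,0,0.04,0,-1]}}

```text
time: 9.0
tool_pos: [489.9, 21.4, 105.4]
orientation: [[0.997, -0.073, -0.0], [-0.073, -0.997, 0.0], [-0.0, -0.0, -1.0]]
force: [-2.7, -0.2, 3.4]
finger_gap: -0.004
```

>>> {"method": "drive_tool", "body": {"motion": [-0.1,0,0.03,0,-1,-0.1,0,0.03,0,-1]}}

```text
time: 9.2
tool_pos: [487.3, 21.7, 104.9]
orientation: [[0.997, -0.073, 0.003], [-0.073, -0.997, 0.0], [0.003, -0.001, -1.0]]
force: [2.6, -0.4, 4.2]
finger_gap: -0.005
```

>>> {"method": "drive_tool", "body": {"motion": [-0.1,0,0.03,0,-1,-0.1,0,0.03,0,-1]}}

```text
time: 9.4
tool_pos: [482.5, 22.0, 103.4]
orientation: [[0.997, -0.073, 0.001], [-0.073, -0.997, 0.0], [0.001, -0.0, -1.0]]
force: [3.6, 0.5, 3.5]
finger_gap: 0.0
```

>>> {"method": "drive_tool", "body": {"motion": [-0.1,0,0.03,0,-1,-0.1,0,0.03,0,-1]}}

```text
time: 9.6
tool_pos: [478.0, 22.2, 101.9]
orientation: [[0.997, -0.073, 0.0], [-0.073, -0.997, 0.0], [0.0, -0.0, -1.0]]
force: [2.7, 0.2, 3.8]
finger_gap: 0.004
```

>>> {"method": "drive_tool", "body": {"motion": [-0.1,0,0.03,0,-1,-0.1,0,0.03,0,-1]}}

```text
time: 9.8
tool_pos: [474.0, 22.5, 100.7]
orientation: [[0.997, -0.073, 0.0], [-0.073, -0.997, 0.0], [0.0, -0.0, -1.0]]
force: [3.4, 0.8, 3.7]
finger_gap: 0.001
```

>>> {"method": "drive_tool", "body": {"motion": [-0.1,0,0.04,0,-1,-0.1,0,0.04,0,-1]}}

```text
time: 10.0
tool_pos: [470.0, 22.8, 99.1]
orientation: [[0.997, -0.073, 0.0], [-0.073, -0.997, 0.0], [0.0, -0.0, -1.0]]
force: [2.3, -0.9, 2.9]
finger_gap: -0.0
```

>>> {"method": "drive_tool", "body": {"motion": [0,0,0.04,0,-1,0,0,0.04,0,-1]}}

```text
time: 10.2
tool_pos: [469.8, 22.8, 97.3]
orientation: [[0.997, -0.073, -0.001], [-0.073, -0.997, 0.0], [-0.001, 0.0, -1.0]]
force: [0.9, 0.1, 2.5]
finger_gap: 0.003
```

```bash
python3 - <<'E'
from h import *
o=get_obs();print(o["time"],o["tool_pos"],o["force"],o["moment"],o["orientation"])
w=read_camera("wrist")["image"]; t=read_camera("scene")["image"]
cv2.imwrite("pics/w4.png",w[50:400,150:500])
cv2.imwrite("pics/s4.png",cv2.resize(t[150:280,250:370],None,fx=4,fy=4))
E
```

```text
10.2 [469.75016699  22.82113874  97.29971295] [0.91993259 0.1324317  2.50197133] [ 0.01724601 -0.2029304  -0.02654193] [[ 9.97345563e-01 -7.28093554e-02 -7.90404488e-04]
 [-7.28093549e-02 -9.97345876e-01  2.94239105e-05]
 [-7.90448993e-04  2.82030343e-05 -9.99999687e-01]]
```

View pics/w4.png

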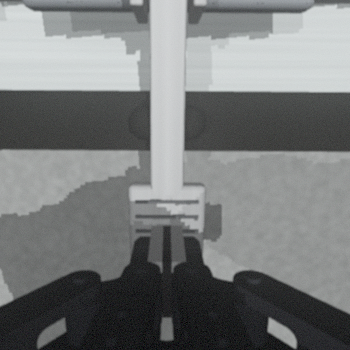

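View pics/s4.png

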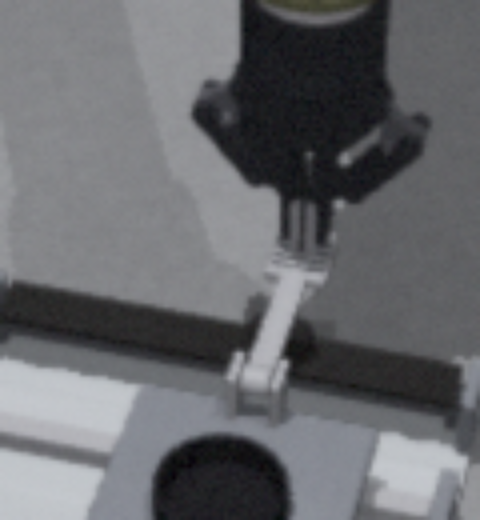

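>>> {"method": "drive_tool", "body": {"motion": [0,0,0.04,0,-1,0,0,0.03,0,-1]}}

```text
time: 10.5
tool_pos: [469.8, 22.8, 95.9]
orientation: [[0.997, -0.073, -0.001], [-0.073, -0.997, 0.0], [-0.001, 0.0, -1.0]]
force: [-1.1, -0.2, 3.6]
finger_gap: 0.001
```

>>> {"method": "drive_tool", "body": {"motion": [0,0,0.03,0,-1,0,0,0.03,0,-1]}}

```text
time: 10.7
tool_pos: [469.8, 22.8, 94.7]
orientation: [[0.997, -0.073, -0.001], [-0.073, -0.997, 0.0], [-0.001, 0.0, -1.0]]
force: [-0.6, -0.0, 4.0]
finger_gap: 0.002
```

>>> {"method": "drive_tool", "body": {"motion": [0,0,0.03,0,-1,0,0,0.03,0,-1]}}

```text
time: 10.9
tool_pos: [469.9, 22.8, 93.6]
orientation: [[0.997, -0.073, -0.001], [-0.073, -0.997, 0.0], [-0.001, -0.0, -1.0]]
force: [-1.6, 1.2, 3.2]
finger_gap: -0.001
```

>>> {"method": "drive_tool", "body": {"motion": [0,0,0.03,0,-1,0,0,0.03,0,-1]}}

```text
time: 11.1
tool_pos: [469.9, 22.8, 92.4]
orientation: [[0.997, -0.073, -0.0], [-0.073, -0.997, 0.0], [-0.0, 0.0, -1.0]]
force: [-1.7, 0.3, 3.3]
finger_gap: 0.004
```

>>> {"method": "drive_tool", "body": {"motion": [0,0,0.03,0,-1,0,0,0.03,0,-1]}}

```text
time: 11.3
tool_pos: [470.0, 22.9, 91.2]
orientation: [[0.997, -0.073, -0.0], [-0.073, -0.997, 0.0], [-0.0, -0.0, -1.0]]
force: [-2.3, 0.1, 4.4]
finger_gap: -0.002
```

>>> {"method": "drive_tool", "body": {"motion": [0,0,0.03,0,-1,0,0,0.03,0,-1]}}

```text
time: 11.5
tool_pos: [470.1, 22.8, 90.0]
orientation: [[0.997, -0.073, -0.0], [-0.073, -0.997, 0.0], [-0.0, -0.0, -1.0]]
force: [-2.3, 0.1, 4.3]
finger_gap: 0.001
```

>>> {"method": "drive_tool", "body": {"motion": [0,0,0.03,0,-1,0,0,0.03,0,-1]}}

```text
time: 11.7
tool_pos: [470.1, 22.8, 88.9]
orientation: [[0.997, -0.073, -0.0], [-0.073, -0.997, 0.0], [-0.0, -0.0, -1.0]]
force: [-1.2, -0.5, 3.7]
finger_gap: -0.002
```

>>> {"method": "drive_tool", "body": {"motion": [0,0,0.03,0,-1,0,0,0.03,0,-1]}}

```text
time: 11.9
tool_pos: [470.2, 22.8, 87.7]
orientation: [[0.997, -0.073, 0.0], [-0.073, -0.997, 0.0], [0.0, -0.0, -1.0]]
force: [-2.0, -0.1, 3.6]
finger_gap: -0.0
```

>>> {"method": "drive_tool", "body": {"motion": [0,0,0.03,0,-1,0,0,0.02,0,-1]}}

```text
time: 12.1
tool_pos: [470.3, 22.8, 86.8]
orientation: [[0.997, -0.073, 0.0], [-0.073, -0.997, 0.0], [0.0, -0.0, -1.0]]
force: [-1.1, -0.6, 4.0]
finger_gap: 0.001
```

>>> {"method": "drive_tool", "body": {"motion": [0,0,0.03,0,-1,0,0,0.02,0,-1]}}

```text
time: 12.3
tool_pos: [470.4, 22.8, 85.8]
orientation: [[0.997, -0.073, 0.001], [-0.073, -0.997, 0.0], [0.001, -0.0, -1.0]]
force: [-1.1, -0.9, 4.3]
finger_gap: -0.003
```

>>> {"method": "drive_tool", "body": {"motion": [0,0,0.03,0,-1,0,0,0.02,0,-1]}}

```text
time: 12.5
tool_pos: [470.5, 22.8, 84.8]
orientation: [[0.997, -0.073, 0.001], [-0.073, -0.997, 0.0], [0.001, -0.0, -1.0]]
force: [-0.3, -0.1, 3.6]
finger_gap: -0.002
```

>>> {"method": "drive_tool", "body": {"motion": [0,0,0.03,0,-1,0,0,0.02,0,-1]}}

```text
time: 12.7
tool_pos: [470.5, 22.8, 83.9]
orientation: [[0.997, -0.073, 0.001], [-0.073, -0.997, 0.0], [0.001, -0.0, -1.0]]
force: [0.3, 1.0, 5.5]
finger_gap: -0.0
```

>>> {"method": "drive_tool", "body": {"motion": [0,0,0.02,0,-1,0,0,0,0,-1]}}

```text
time: 12.9
tool_pos: [470.6, 22.8, 83.6]
orientation: [[0.997, -0.073, 0.001], [-0.073, -0.997, 0.0], [0.001, -0.0, -1.0]]
force: [-1.2, -0.1, 5.4]
finger_gap: -0.003
```

>>> {"method": "drive_tool", "body": {"motion": [0,0,0.02,0,-1,0,0,0,0,-1]}}

```text
time: 13.1
tool_pos: [470.6, 22.8, 83.3]
orientation: [[0.997, -0.073, 0.001], [-0.073, -0.997, -0.0], [0.001, -0.0, -1.0]]
force: [0.0, 0.2, 7.8]
finger_gap: 0.005
```

```bash
cat > avg.py <<'E'
from h import *
F=[];P=[]
for i in range(6):
    read_camera("wrist");o=get_obs();F.append(o["force"]);P.append(o["tool_pos"])
print(o["time"],np.mean(F,0).round(2),np.std(F,0).round(2),np.mean(P,0).round(2),o["moment"].round(2))
E
python3 avg.py
```

```text
13.4 [-0.16 -0.39  6.2 ] [0.34 0.4  0.33] [470.61  22.8   83.31] [-0.02  0.03  0.06]
```

>>> {"method": "drive_tool", "body": {"motion": [0,0,0.02,0,-1,0,0,0,0,-1]}}

```text
time: 13.6
tool_pos: [470.6, 22.8, 83.0]
orientation: [[0.997, -0.073, 0.001], [-0.073, -0.997, -0.0], [0.001, -0.0, -1.0]]
force: [-0.5, 0.1, 8.1]
finger_gap: -0.003
```

```bash
python3 avg.py
```

```text
13.9 [-0.67 -0.33  7.57] [0.43 0.52 0.22] [470.66  22.79  83.01] [-0.07  0.03 -0.05]
```

>>> {"method": "drive_tool", "body": {"motion": [0,0,0.02,0,-1,0,0,0.01,0,-1,0,0,0,0,-1]}}

```text
time: 14.2
tool_pos: [470.7, 22.8, 82.6]
orientation: [[0.997, -0.073, 0.001], [-0.073, -0.997, -0.0], [0.001, -0.0, -1.0]]
force: [-0.9, -0.2, 8.4]
finger_gap: -0.004
```

```bash
python3 avg.py
```

```text
14.5 [-0.97 -0.65  8.96] [0.35 0.72 0.56] [470.71  22.79  82.56] [-0.08  0.14 -0.03]
```

>>> {"method": "drive_tool", "body": {"motion": [0,0,0.02,0,-1,0,0,0.02,0,-1,0,0,0,0,-1]}}

```text
time: 14.8
tool_pos: [470.8, 22.8, 81.9]
orientation: [[0.997, -0.073, 0.002], [-0.073, -0.997, -0.0], [0.002, 0.0, -1.0]]
force: [-2.2, -1.5, 10.4]
finger_gap: 0.002
```

```bash
python3 avg.py
```

```text
15.1 [-1.12 -0.73 10.5 ] [0.23 0.44 0.42] [470.83  22.78  81.93] [-0.11  0.27 -0.01]
```

>>> {"method": "drive_tool", "body": {"motion": [0,0,0.02,0,-1,0,0,0,0,-1]}}

```text
time: 15.3
tool_pos: [470.9, 22.8, 81.6]
orientation: [[0.997, -0.073, 0.002], [-0.073, -0.997, -0.0], [0.002, 0.0, -1.0]]
force: [-2.3, 0.1, 11.3]
finger_gap: -0.001
```

```bash
python3 avg.py
```

```text
15.6 [-1.82 -0.52 11.21] [0.3  0.48 0.35] [470.86  22.8   81.63] [-0.16  0.37  0.04]
```

>>> {"method": "drive_tool", "body": {"motion": [0,0,-0.3,0,-1,0,0,-1,0,-1,0,0,-1,0,-1,0,0,-1,0,0,0,0,-1,0,1,0,0,-1,0,1,0,0,-1,0,1,0.1,-0.9,-1,0,1,0.1,-1,-1,0,1,0.1,-1,0,0,1,0.1,-1,0,0,1,0.1,-1,0,0,1]}}

```text
time: 16.8
tool_pos: [487.0, 120.5, 246.5]
orientation: [[0.997, -0.073, -0.001], [-0.073, -0.997, -0.0], [-0.001, 0.0, -1.0]]
force: [0.1, -0.4, 0.4]
finger_gap: 1.002
```

>>> {"method": "drive_tool", "body": {"motion": [0.1,-1,0,0,1,0.1,-1,0,0,1,0.1,-1,0,0,1,0.1,-1,0,0,1,0.1,-1,0,0,1,0.1,-1,0,0,1,0.1,-1,0,0,1,0.1,-1,0,0,1,0.1,-1,0,0,1,0.0,-0.7,0,0,1,0,0,0,0,1,0,0,0,0,1]}}

```text
time: 18.0
tool_pos: [519.1, 311.5, 246.4]
orientation: [[0.997, -0.072, -0.001], [-0.072, -0.997, -0.001], [-0.001, 0.001, -1.0]]
force: [-1.1, 0.3, -0.7]
finger_gap: 0.999
```

```bash
python3 - <<'E'
from h import *
import pickle
w=read_camera("wrist");cv2.imwrite("pics/w5.png",w["image"]);o=get_obs();print(o["time"],o["tool_pos"],o["force"],o["finger_gap"],o["q"].round(2))
t=read_camera("top");pickle.dump((w,t),open("w5.pkl","wb"))
cv2.imwrite("pics/t5.png",cv2.resize(t["image"][185:305,260:420],None,fx=5,fy=5,interpolation=cv2.INTER_CUBIC))
E
```

```text
18.05 [519.46722726 310.9756992  246.56711289] [ 0.10377343 -0.23528689  0.1046619 ] 1.0002489657237081 [-0.12  0.42 -0.65  1.41  0.25  1.4  -2.42]
```

View pics/w5.png

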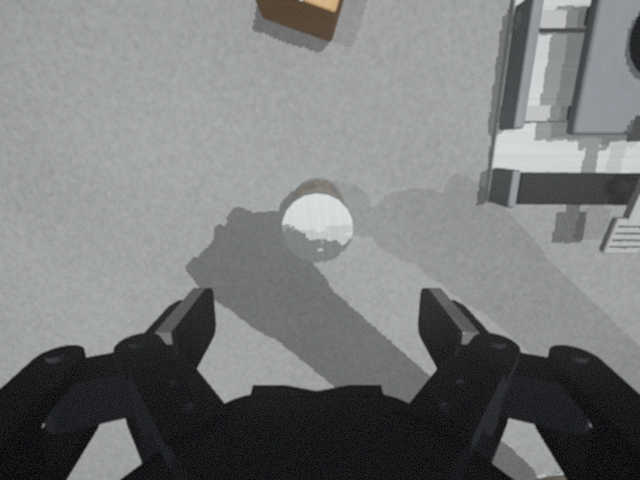

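View pics/t5.png

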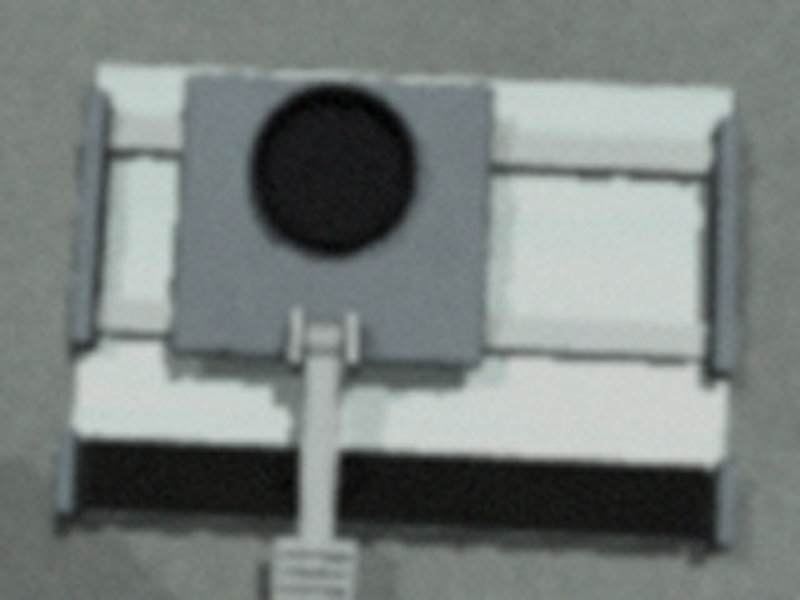

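Top view: the lever is level over the strike bar and the carriage hasn't moved. Wrist view: the jar lid is centred at about (317,228), between the open fingers.

```bash
python3 - <<'E'
from h import *
import pickle;w,t=pickle.load(open("w5.pkl","rb"))
cv2.imwrite("pics/w5a.png",cv2.resize(w["image"][170:290,260:380],None,fx=5,fy=5,interpolation=cv2.INTER_CUBIC))
print(ray(w,(317.5,228),120))
o=get_obs();print(o["tool_pos"],o["orientation"])
E
```

```text
[523.93466438 310.34703209 120.        ]
[519.63465788 310.72267368 246.70767849] [[ 9.97247956e-01 -7.41384167e-02  9.76556428e-05]
 [-7.41383138e-02 -9.97247639e-01 -8.10356522e-04]
 [ 1.57465409e-04  8.00886360e-04 -9.99999667e-01]]
```

View pics/w5a.png

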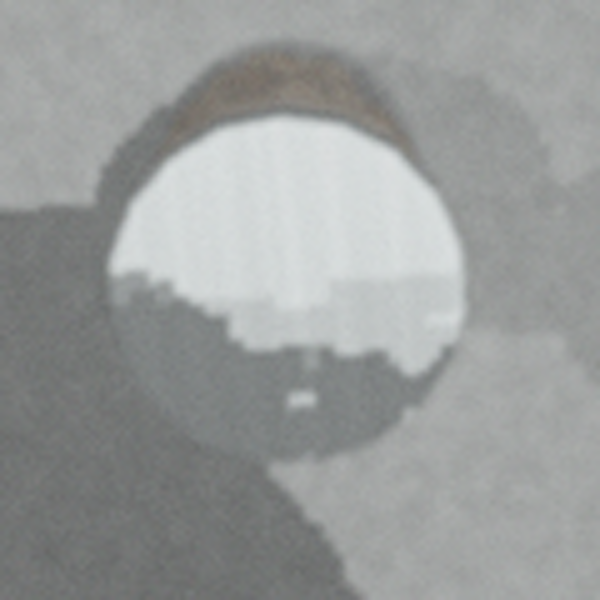

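>>> {"method": "drive_tool", "body": {"motion": [0.19,0.0,0.6,0,1,0,0,1,0,1,0,0,1,0,1,0,0,1,0,1,0,0,1,0,1,0,0,1,0,1,0,0,1,0,1,0,0,1,0,1,0,0,0.5,0,1,0,0,0,0,1]}}

```text
time: 19.1
tool_pos: [522.5, 310.3, 82.8]
orientation: [[0.997, -0.074, -0.003], [-0.074, -0.997, -0.002], [-0.003, 0.002, -1.0]]
force: [-0.4, 0.3, -0.1]
finger_gap: 1.0
```

```bash
python3 - <<'E'
from h import *
import pickle
w=read_camera("wrist");cv2.imwrite("pics/w6.png",w["image"]);o=get_obs();print(o["time"],o["tool_pos"],o["force"],o["finger_gap"])
E
```

```text
19.15 [523.04239962 311.07204689  84.21769847] [ 0.23406695 -0.3380397  -0.98801354] 1.0073481509767384
```

View pics/w6.png

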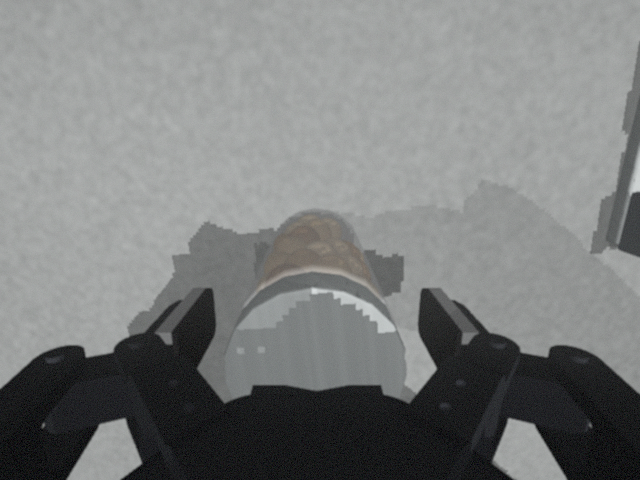

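```bash
python3 - <<'E'
from h import *
w=read_camera("wrist")
cv2.imwrite("pics/w6a.png",cv2.resize(w["image"][190:400,210:420],None,fx=2.8,fy=2.8,interpolation=cv2.INTER_CUBIC))
for v in (270,284,288,291): print(v,ray(w,(316,v),120).round(1))
o=get_obs();print(o["tool_pos"])
x=o["tool_pos"]
for xc in (519,521,523,525): print(xc,proj(w,[[xc+27.9,310.8-2,120],[xc,310.8+28,120],[xc,310.8-28,120],[xc,310.8,120]]).round(0).tolist())
E
```

```text
270 [555.5 308.8 120. ]
284 [551.3 309.1 120. ]
288 [550.1 309.2 120. ]
291 [549.2 309.3 120. ]
[523.46405783 311.63111583  85.20173883]
519 [[318.0, 299.0], [227.0, 389.0], [411.0, 377.0], [318.0, 383.0]]
521 [[318.0, 292.0], [226.0, 383.0], [411.0, 372.0], [318.0, 377.0]]
523 [[317.0, 285.0], [225.0, 378.0], [411.0, 366.0], [317.0, 372.0]]
525 [[317.0, 279.0], [224.0, 372.0], [411.0, 360.0], [317.0, 366.0]]
```

View pics/w6a.png

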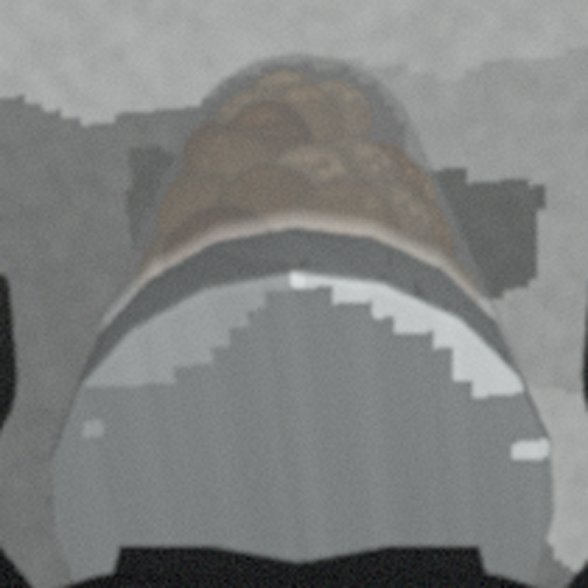

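>>> {"method": "drive_tool", "body": {"motion": [-0.05,0,0,0,-0.5,0,0,0,0,-0.6,0,0,0,0,-0.6,0,0,0,0,-0.6,0,0,0,0,-0.6,0,0,0,0,-0.6]}}

```text
time: 19.8
tool_pos: [522.7, 311.9, 86.0]
orientation: [[0.997, -0.073, 0.002], [-0.073, -0.997, 0.0], [0.002, -0.001, -1.0]]
force: [-1.2, -1.7, 7.0]
finger_gap: 0.644
```

>>> {"method": "drive_tool", "body": {"motion": [0,0,-0.3,0,-0.6,0,0,-0.7,0,-0.6,0,0,-1,0,-0.6,0,0,-1,0,-0.6,0,0,-1,0,-0.6,0,0,-1,0,-0.6,0,0,-1,0,-0.6,0,0,-0.5,0,-0.6,0,0,0,0,-0.6]}}

```text
time: 20.7
tool_pos: [522.7, 312.4, 216.9]
orientation: [[0.997, -0.073, 0.003], [-0.073, -0.997, 0.002], [0.003, -0.002, -1.0]]
force: [0.9, -0.7, -1.8]
finger_gap: 0.642
```

```bash
python3 - <<'E'
from h import *
w=read_camera("wrist");o=get_obs();print(o["time"],o["tool_pos"],o["orientation"].round(4),o["force"],o["finger_gap"])
cv2.imwrite("pics/w7.png",w["image"])
s=read_camera("scene");cv2.imwrite("pics/s7.png",cv2.resize(s["image"][120:330,280:520],None,fx=3,fy=2.8))
E
```

```text
20.75 [522.24274536 311.98376291 215.30629711] [[ 9.973e-01 -7.280e-02  1.000e-03]
 [-7.280e-02 -9.973e-01  6.000e-04]
 [ 1.000e-03 -7.000e-04 -1.000e+00]] [ 0.87964043 -0.12937706 -2.97173883] 0.6406633637770817
```

View pics/w7.png

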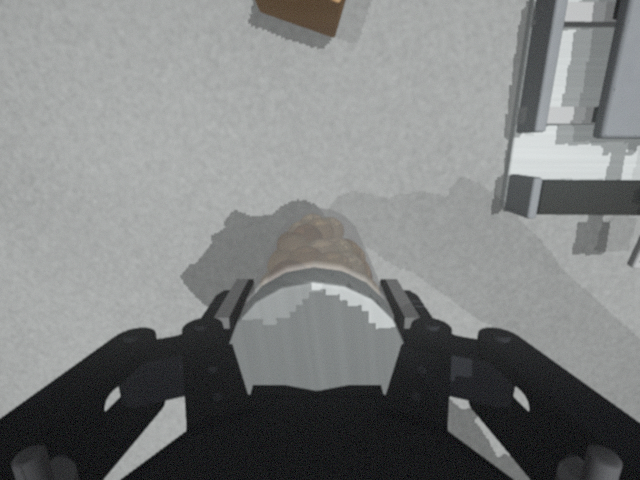

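View pics/s7.png

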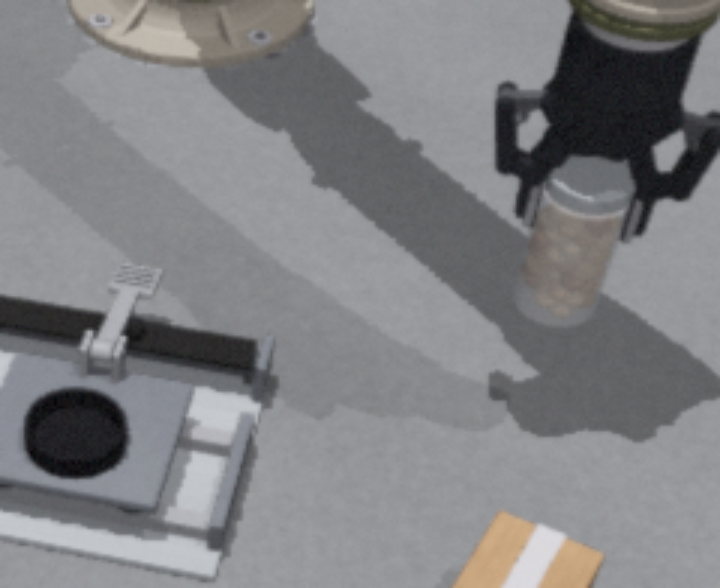

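>>> {"method": "drive_tool", "body": {"motion": [0.1,0.5,0,0,-0.6,0.22,0.98,0,0,-0.6,0.22,0.98,0,0,-0.6,0.22,0.98,0,0,-0.6,0.22,0.98,0,0,-0.6,0.22,0.98,0,0,-0.6,0.22,0.98,0,0,-0.6,0.22,0.98,0,0,-0.6,0.22,0.98,0,0,-0.6,0.22,0.98,0,0,-0.6,0.22,0.98,0,0,-0.6,0.22,0.98,0,0,-0.6]}}

```text
time: 22.0
tool_pos: [555.4, 81.2, 213.6]
orientation: [[0.997, -0.074, -0.002], [-0.074, -0.997, -0.0], [-0.002, 0.001, -1.0]]
force: [-0.4, 0.7, -2.2]
finger_gap: 0.642
```

>>> {"method": "drive_tool", "body": {"motion": [0.22,0.98,0,0,-0.6,0.22,0.98,0,0,-0.6,0.22,0.9,0,0,-0.6,0.1,0.6,0,0,-0.6,0,0.3,0,0,-0.6,0,0,0,0,-0.6,0,0,0,0,-0.6,0,0,0,0,-0.6]}}

```text
time: 22.8
tool_pos: [565.5, 8.3, 214.8]
orientation: [[0.997, -0.071, 0.0], [-0.071, -0.997, 0.001], [0.0, -0.001, -1.0]]
force: [0.6, -0.0, -1.7]
finger_gap: 0.636
```

```bash
python3 - <<'E'
from h import *
import pickle
w=read_camera("wrist");o=get_obs();print(o["time"],o["tool_pos"],o["orientation"].round(4),o["force"],o["finger_gap"])
cv2.imwrite("pics/w8.png",w["image"]);pickle.dump((w,o),open("w8.pkl","wb"))
E
```

```text
22.85 [565.55552543   8.23095853 214.81546581] [[ 9.975e-01 -7.100e-02  2.000e-04]
 [-7.100e-02 -9.975e-01  5.000e-04]
 [ 1.000e-04 -5.000e-04 -1.000e+00]] [ 0.52296139 -0.07896177 -3.43396473] 0.6403821791786354
```

View pics/w8.png

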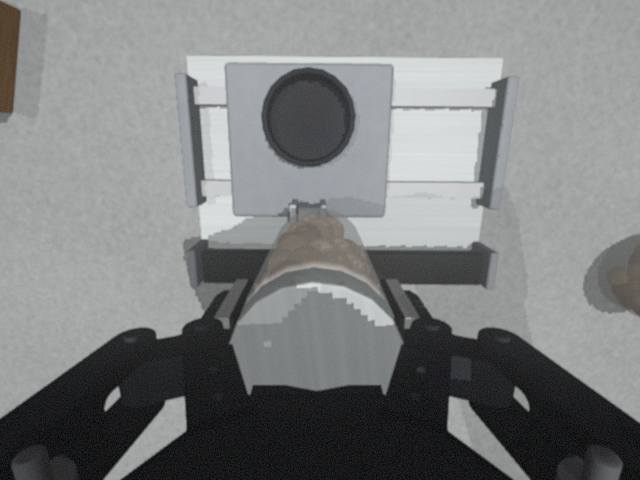

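```bash
python3 - <<'E'
from h import *
import pickle
w,o=pickle.load(open("w8.pkl","rb"))
cv2.imwrite("pics/w8a.png",cv2.resize(w["image"][55:225,220:400],None,fx=4,fy=3.5,interpolation=cv2.INTER_CUBIC))
cv2.imwrite("pics/w8b.png",cv2.resize(w["image"][190:340,220:410],None,fx=4,fy=4,interpolation=cv2.INTER_CUBIC))
E
```

```text
(no output)
```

View pics/w8a.png

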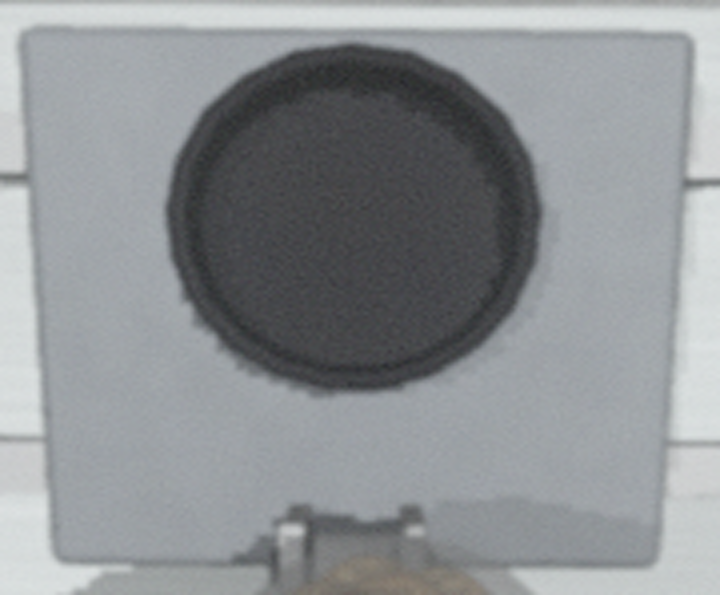

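View pics/w8b.png

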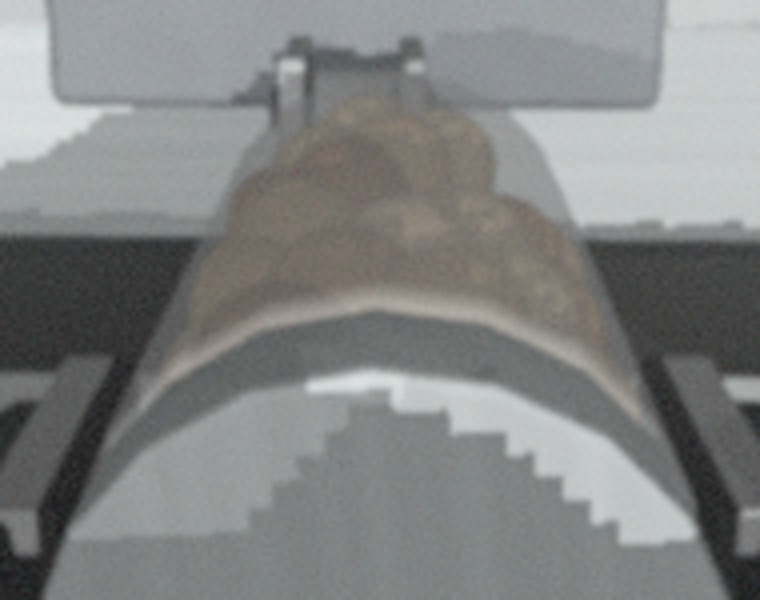

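```bash
python3 - <<'E'
from h import *
import pickle
w,o=pickle.load(open("w8.pkl","rb"))
q=lambda u,v:(220+(u+.5)/4-.5,55+(v+.5)/3.5-.5)
P=o["tool_pos"];R=o["orientation"]
def T(p): return (R.T@(p-P)).round(1)
print("cup",T(ray(w,q(354.5,215),78)), "L",T(ray(w,q(168,215),78)),"R",T(ray(w,q(541,215),78)),"top",T(ray(w,q(354,44),78)),"bot",T(ray(w,q(354,386),78)))
for n,a in dict(TL=(22,30),TR=(693,33),BL=(57,563),BR=(660,565)).items(): print(n,T(ray(w,q(*a),56)))
zl=P[2]+34
l=T(ray(w,(220+376/4,190+372/4),zl));print("lid front",l,"centre x",l[0]-28)
# lid width fit: left/right silhouettes at lid underside? rows
for u,v in [(45,600),(730,600)]: print(T(ray(w,(220+u/4,190+v/4),zl)))
# floor of cup
E
```

```text
cup [ 85.8  -6.1 136.8] L [ 85.8 -39.9 136.8] R [ 85.8  27.7 136.8] top [118.2  -6.  136.8] bot [ 51.1  -6.4 136.8]
TL [125.4 -69.3 158.9]
TR [124.8  57.7 158.8]
BL [  7.8 -70.1 158.9]
BR [  7.4  57.6 158.8]
lid front [ 27.8  -0.8 -34. ] centre x -0.1999999999999993
[  9.5 -25.5 -34. ]
[  9.6  25.5 -34. ]
```

>>> {"method": "drive_tool", "body": {"motion": [0.5,-0.1,0,0,-0.6,0.9,-0.1,0,0,-0.6,0.9,-0.1,0,0,-0.6,0.9,0,0,0,-0.6,0.7,0,0.3,0,-0.6,0.34,0,0.5,0,-0.6,0,0,0.5,0,-0.6,0,0,0.4,0,-0.6,0,0,0,0,-0.6,0,0,0,0,-0.6,0,0,0,0,-0.6]}}

```text
time: 23.95
tool_pos: [650.8, 6.8, 181.6]
orientation: [[0.997, -0.073, 0.001], [-0.073, -0.997, -0.0], [0.001, -0.0, -1.0]]
force: [0.2, -0.8, -2.5]
finger_gap: 0.647
```

```bash
python3 - <<'E'
from h import *
import pickle
w=read_camera("wrist");o=get_obs();print(o["time"],o["tool_pos"],o["orientation"].round(4),o["force"],o["finger_gap"])
w0,o0=pickle.load(open("w8.pkl","rb"))
print("moved in tool",o0["orientation"].T@(o["tool_pos"]-o0["tool_pos"]))
cv2.imwrite("pics/w9.png",w["image"]);pickle.dump((w,o),open("w9.pkl","wb"))
s=read_camera("scene");cv2.imwrite("pics/s9.png",cv2.resize(s["image"][180:320,240:380],None,fx=4,fy=4))
E
```

```text
24.0 [650.8149458    6.80161659 181.60679061] [[ 9.973e-01 -7.290e-02  1.300e-03]
 [-7.290e-02 -9.973e-01 -1.000e-04]
 [ 1.300e-03 -0.000e+00 -1.000e+00]] [ 0.66203819  0.14380235 -1.74756387] 0.6463751896815836
moved in tool [85.14157271 -4.61504665 33.22110518]
```

View pics/w9.png

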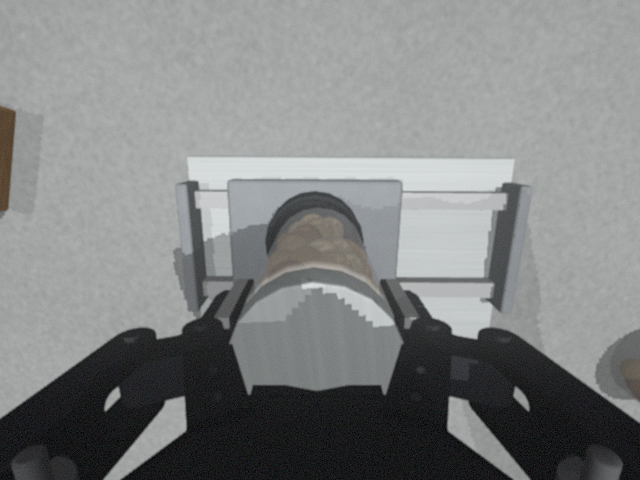

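View pics/s9.png

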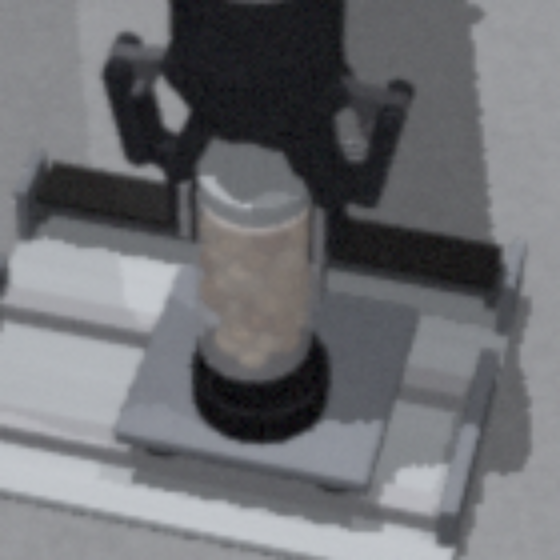

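```bash
python3 - <<'E'
from h import *
import pickle
w,o=pickle.load(open("w9.pkl","rb"))
cv2.imwrite("pics/w9a.png",cv2.resize(w["image"][170:300,220:410],None,fx=4.2,fy=4.2,interpolation=cv2.INTER_CUBIC))
E
```

```text
(no output)
```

View pics/w9a.png

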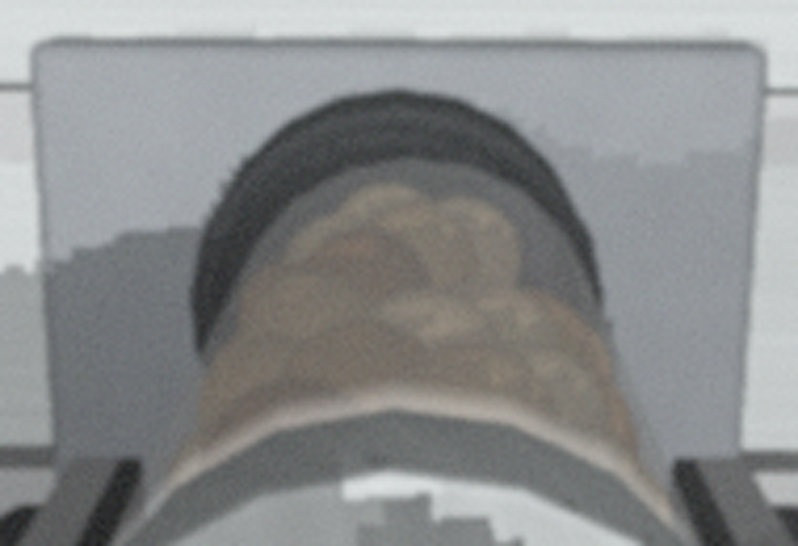

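```bash
python3 - <<'E'
from h import *
import pickle
w,o=pickle.load(open("w9.pkl","rb"))
P=o["tool_pos"];R=o["orientation"]
T=lambda p:(R.T@(p-P)).round(1)
g=lambda u,v:(220+u/4.2,170+v/4.2)
a=T(ray(w,g(398,91),78));b=T(ray(w,g(418,160),P[2]-86));l=T(ray(w,g(395,472),P[2]+34))
print("rim front",a,"c",a[0]-33.5,"jarbottom front",b,"c",b[0]-28,"lid",l,l[0]-28)
print([T(ray(w,g(*q),56)) for q in [(33,42),(764,44)]])
print([T(ray(w,g(*q),78)) for q in [(193,300),(603,300)]])
# scene: predict rim & jar ellipse
s=read_camera("scene")
f=lambda p:((proj(s,[p])[0]-[240,180])*4).round(1)
ex,ey,_=R.T
for n,dx,dy in [("jar0",0,0)]:
    c=P+[0,0,-86.]
    print("bottom centre px",f(c),"top",f(c+[0,0,120]),"cup pred",f(P*[1,1,0]+[0,0,78]), "dcup/dx",f(P*[1,1,0]+[10,0,78])-f(P*[1,1,0]+[0,0,78]),"dcup/dy",f(P*[1,1,0]+[0,10,78])-f(P*[1,1,0]+[0,0,78]))
cv2.imwrite("pics/s9b.png",cv2.resize(s["image"][205:295,275:335],None,fx=8,fy=6.6,interpolation=cv2.INTER_CUBIC))
E
```

```text
rim front [ 35.4  -1.2 103.7] c 1.8999999999999986 jarbottom front [27.5  1.9 86. ] c -0.5 lid [ 28.   -0.7 -34. ] 0.0
[array([ 40.9, -64.5, 125.7]), array([ 40.6,  62.1, 125.7])]
[array([  0.8, -35.2, 103.6]), array([  0.8,  32.7, 103.6])]
bottom centre px [253.1 334.9] top [252.9 158.1] cup pred [253.2 358.7] dcup/dx [-3.7 15.1] dcup/dy [19.8  2.7]
```

View pics/s9b.png

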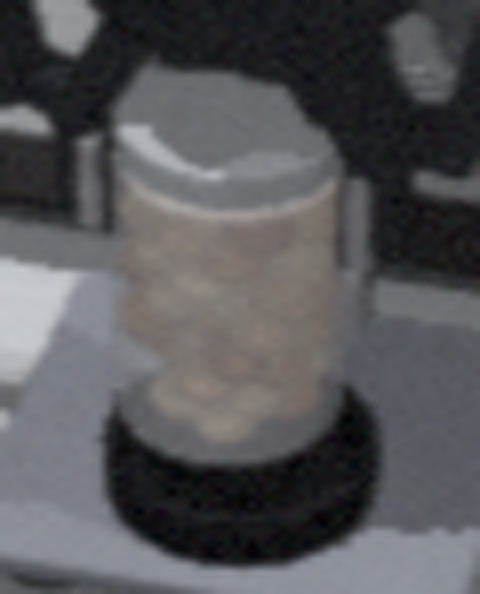

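>>> {"method": "drive_tool", "body": {"motion": [0,-0.15,0,0,-0.6,0,0,0.2,0,-0.6,0,0,0.2,0,-0.6,0,0,0,0,-0.6,0,0,0,0,-0.6]}}

```text
time: 24.6
tool_pos: [650.7, 9.7, 172.4]
orientation: [[0.997, -0.073, -0.001], [-0.073, -0.997, 0.0], [-0.001, 0.0, -1.0]]
force: [-0.5, 0.1, -1.2]
finger_gap: 0.641
```

```bash
python3 - <<'E'
from h import *
import pickle
w=read_camera("wrist");o=get_obs();print(o["time"],o["tool_pos"],o["force"],o["finger_gap"])
pickle.dump((w,o),open("w10.pkl","wb"))
s=read_camera("scene")
a=cv2.resize(s["image"][205:295,275:335],None,fx=6,fy=6,interpolation=cv2.INTER_CUBIC)
b=cv2.resize(w["image"][170:300,260:370],None,fx=4,fy=4,interpolation=cv2.INTER_CUBIC)
C=np.zeros((540,800,3),np.uint8);C[:540,:360]=a;C[:520,360:800]=b
cv2.imwrite("pics/c10.png",C)
E
```

```text
24.65 [650.85178752   9.69291494 172.60128796] [-0.70504313  0.43982651 -2.30950723] 0.6452080751146555
```

View pics/c10.png

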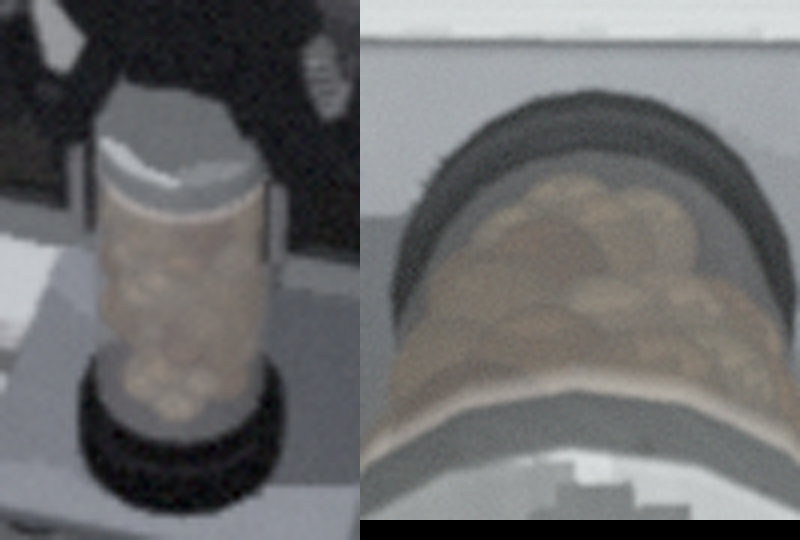

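Now both views show the jar's base centred sideways over the cup (scene: jar 181 against cup 182; wrist: 593 against 595). Next I'll lower it and feel for contact.

>>> {"method": "drive_tool", "body": {"motion": [0,0,0.2,0,-0.6,0,0,0.15,0,-0.6,0,0,0,0,-0.6]}}

```text
time: 25.0
tool_pos: [650.5, 9.7, 164.9]
orientation: [[0.997, -0.073, -0.001], [-0.073, -0.997, 0.0], [-0.001, 0.0, -1.0]]
force: [-0.2, 0.4, -2.4]
finger_gap: 0.643
```

>>> {"method": "drive_tool", "body": {"motion": [0,0,0.1,0,-0.6,0,0,0.1,0,-0.6,0,0,0,0,-0.6]}}

```text
time: 25.3
tool_pos: [650.7, 9.8, 161.3]
orientation: [[0.997, -0.073, -0.001], [-0.073, -0.997, 0.0], [-0.001, -0.0, -1.0]]
force: [1.1, 0.1, -1.9]
finger_gap: 0.642
```

>>> {"method": "drive_tool", "body": {"motion": [0,0,0.1,0,-0.6,0,0,0.1,0,-0.6,0,0,0,0,-0.6]}}

```text
time: 25.6
tool_pos: [650.7, 9.8, 157.3]
orientation: [[0.997, -0.073, -0.001], [-0.073, -0.997, 0.0], [-0.001, 0.0, -1.0]]
force: [0.7, -0.6, -2.0]
finger_gap: 0.645
```

>>> {"method": "drive_tool", "body": {"motion": [0,0,0.1,0,-0.6,0,0,0.1,0,-0.6,0,0,0,0,-0.6]}}

```text
time: 25.9
tool_pos: [650.7, 9.7, 153.3]
orientation: [[0.997, -0.073, -0.001], [-0.073, -0.997, 0.0], [-0.001, 0.0, -1.0]]
force: [0.1, 0.4, -2.1]
finger_gap: 0.643
```

>>> {"method": "drive_tool", "body": {"motion": [0,0,0.1,0,-0.6,0,0,0.1,0,-0.6,0,0,0,0,-0.6]}}

```text
time: 26.2
tool_pos: [650.7, 9.8, 149.3]
orientation: [[0.997, -0.073, -0.001], [-0.073, -0.997, 0.0], [-0.001, 0.0, -1.0]]
force: [0.1, 0.9, -3.0]
finger_gap: 0.644
```

>>> {"method": "drive_tool", "body": {"motion": [0,0,0.08,0,-0.6,0,0,0.05,0,-0.6,0,0,0,0,-0.6]}}

```text
time: 26.5
tool_pos: [650.8, 9.8, 147.0]
orientation: [[0.997, -0.073, -0.0], [-0.073, -0.997, 0.0], [-0.0, -0.0, -1.0]]
force: [-0.8, -0.8, -2.1]
finger_gap: 0.645
```

>>> {"method": "drive_tool", "body": {"motion": [0,0,0.06,0,-0.6,0,0,0,0,-0.6]}}

```text
time: 26.7
tool_pos: [650.8, 9.8, 145.8]
orientation: [[0.997, -0.073, -0.0], [-0.073, -0.997, 0.0], [-0.0, -0.0, -1.0]]
force: [0.4, -0.2, -2.2]
finger_gap: 0.643
```

>>> {"method": "drive_tool", "body": {"motion": [0,0,0.06,0,-0.6,0,0,0,0,-0.6]}}

```text
time: 26.9
tool_pos: [651.0, 9.8, 145.1]
orientation: [[0.997, -0.073, 0.001], [-0.073, -0.997, 0.0], [0.001, -0.0, -1.0]]
force: [-0.7, 0.7, 0.7]
finger_gap: 0.644
```

>>> {"method": "drive_tool", "body": {"motion": [0,0,0.03,0,-0.6,0,0,0,0,-0.6,0,0,0,0,0.5,0,0,0,0,1,0,0,0,0,1,0,0,0,0,1]}}

```text
time: 27.5
tool_pos: [650.9, 9.8, 144.0]
orientation: [[0.997, -0.073, -0.0], [-0.073, -0.997, 0.0], [-0.0, -0.0, -1.0]]
force: [-0.1, -0.4, 0.4]
finger_gap: 1.003
```

>>> {"method": "drive_tool", "body": {"motion": [0,0,-0.4,0,1,0,0,-0.8,0,1,0,0,-1,0,1,0,0,-1,0,1,0,0,-1,0,1,-0.5,0,-1,0,1,-0.8,0,0,0,1,-0.8,0,0,0,1,-0.8,0,0,0,1,-0.8,0,0,0,1]}}

```text
time: 28.5
tool_pos: [576.8, 15.5, 249.9]
orientation: [[0.997, -0.073, 0.002], [-0.073, -0.997, 0.0], [0.002, -0.0, -1.0]]
force: [0.2, 0.1, -0.2]
finger_gap: 1.001
```

```bash
python3 - <<'E'
from h import *
import pickle
w=read_camera("wrist");o=get_obs();print(o["time"],o["tool_pos"],o["force"],o["finger_gap"])
pickle.dump((w,o),open("w11.pkl","wb"))
cv2.imwrite("pics/w11.png",w["image"])
s=read_camera("scene")
cv2.imwrite("pics/s11.png",cv2.resize(s["image"][180:310,240:380],None,fx=4.5,fy=4.5,interpolation=cv2.INTER_CUBIC))
E
```

```text
28.55 [575.07175113  16.0430554  250.23284907] [-0.04047949  1.30437602 -0.09763344] 1.0033383645814828
```

View pics/w11.png

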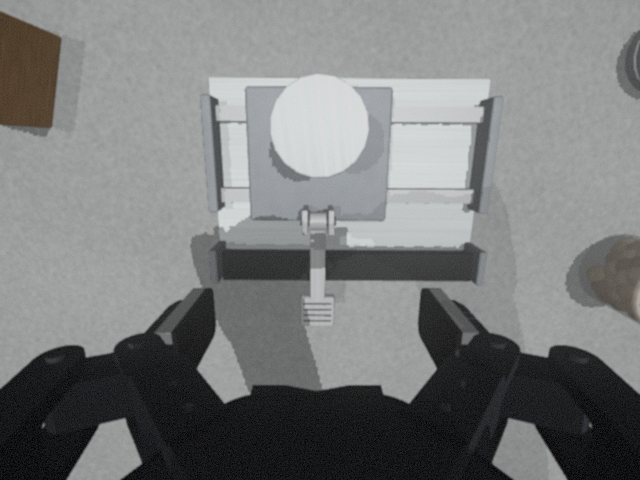

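View pics/s11.png

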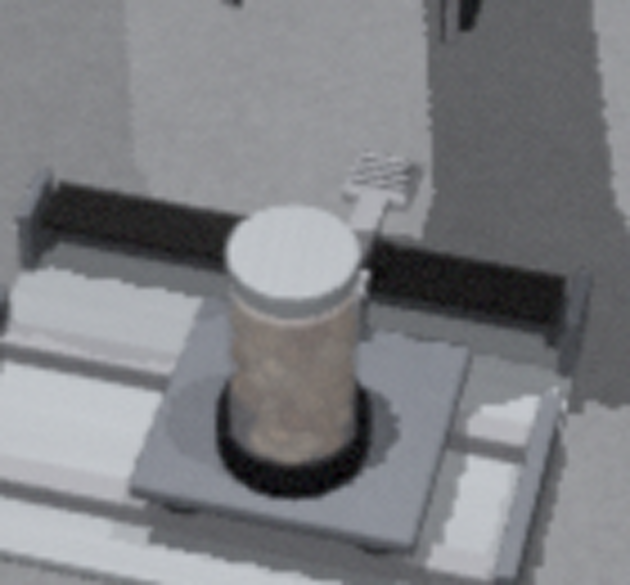

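```bash
python3 - <<'E'
from h import *
import pickle
w,o=pickle.load(open("w11.pkl","rb"))
for n,p,z in [("paddle near",(318,296),66),("paddle far",(318,327),60),("L",(302,312),63),("R",(334,312),63)]: print(n,ray(w,p,z).round(1))
print(proj(w,[[650.8,9.8,179],[648,8.5,179]]))
E
```

```text
paddle near [499.4  19.6  66. ]
paddle far [462.   22.3  60. ]
L [481.7  37.   63. ]
R [479.4   4.9  63. ]
[[317.04652787 128.97748717]
 [319.77458885 134.1246101 ]]
```

>>> {"method": "drive_tool", "body": {"motion": [-0.96,0.1,0,0,1,-0.96,0,0,0,1,-0.96,0,0.5,0,1,-0.96,0,1,0,1,-0.96,0,1,0,1,0,0,1,0,1,0,0,1,0,0.6,0,0,1,0,0.6,0,0,0.5,0,0.6,0,0,0,0,0.6,0,0,0,0,0.6]}}

```text
time: 29.7
tool_pos: [482.0, 20.4, 129.1]
orientation: [[0.997, -0.073, 0.001], [-0.073, -0.997, 0.0], [0.001, -0.0, -1.0]]
force: [0.1, 0.6, 0.8]
finger_gap: 0.8
```

```bash
python3 - <<'E'
from h import *
import pickle
w=read_camera("wrist");o=get_obs();print(o["time"],o["tool_pos"],o["force"],o["finger_gap"])
cv2.imwrite("pics/w12.png",w["image"])
for n,p,z in [("L",(302,312),63)]: pass
E
```

```text
29.75 [482.11038278  20.36807443 129.292412  ] [ 0.41178421 -0.0709722  -0.10028524] 0.7990575232523714
```

View pics/w12.png

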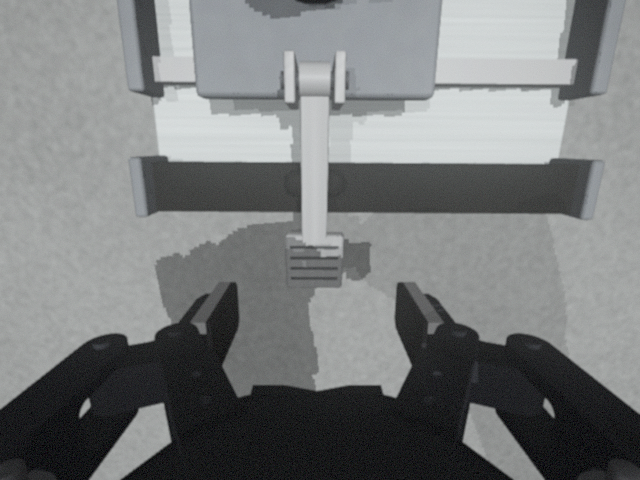

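>>> {"method": "drive_tool", "body": {"motion": [-0.1,-0.08,0.5,0,0.5,0,0,1,0,0.3,0,0,1,0,0.3,0,0,0.6,0,0.2,0,0,0.2,0,0.2,0,0,0,0,0.2,0,0,0,0,0.2]}}

```text
time: 30.45
tool_pos: [479.9, 22.1, 62.8]
orientation: [[0.997, -0.073, 0.001], [-0.073, -0.997, 0.0], [0.001, -0.0, -1.0]]
force: [-0.7, -0.0, 0.0]
finger_gap: 0.605
```

```bash
python3 - <<'E'
from h import *
w=read_camera("wrist");o=get_obs();print(o["time"],o["tool_pos"],o["force"],o["finger_gap"])
cv2.imwrite("pics/w13.png",cv2.resize(w["image"][200:400,200:440],None,fx=3,fy=3,interpolation=cv2.INTER_CUBIC))
E
```

```text
30.5 [480.00560368  22.02967821  62.97104684] [ 0.56977276 -0.43936627  0.07981067] 0.6015609310872574
```

View pics/w13.png

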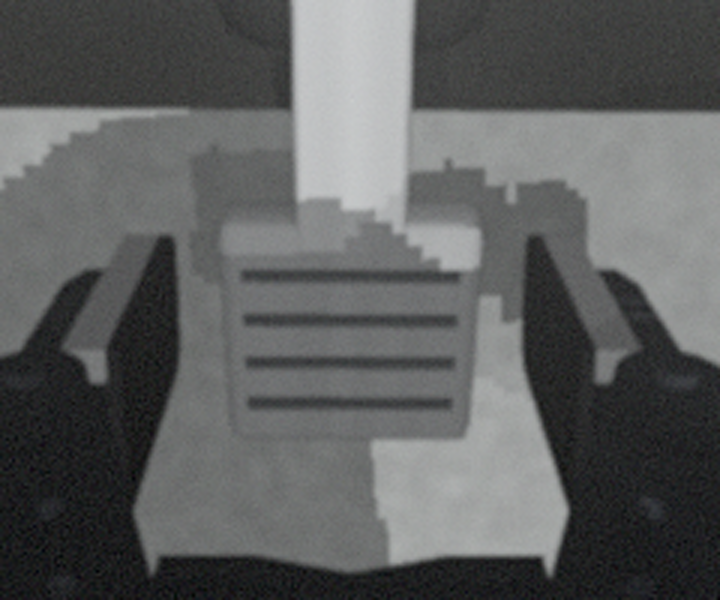

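The fingers' inner faces (176 and 525, middle 350) sit evenly about the paddle (middle 352), so I'll pinch it.

>>> {"method": "drive_tool", "body": {"motion": [0,0,0,0,0,0,0,0,0,-0.2,0,0,0,0,-0.4,0,0,0,0,-0.5,0,0,0,0,-0.5]}}

```text
time: 31.0
tool_pos: [479.8, 22.2, 62.8]
orientation: [[0.997, -0.073, 0.001], [-0.073, -0.997, 0.0], [0.001, -0.0, -1.0]]
force: [-0.9, 0.4, 6.3]
finger_gap: 0.383
```

>>> {"method": "drive_tool", "body": {"motion": [-0.02,0,-0.15,0,-0.5,-0.03,0,-0.3,0,-0.5,-0.03,0,-0.46,0,-0.5,0.04,0,-0.42,0,-0.5,0.04,0,-0.43,0,-0.5]}}

```text
time: 31.5
tool_pos: [479.1, 21.6, 96.9]
orientation: [[0.997, -0.073, -0.001], [-0.073, -0.997, 0.0], [-0.001, -0.0, -1.0]]
force: [8.0, -0.0, -12.1]
finger_gap: 0.381
```

```bash
python3 - <<'E'
from h import *
w=read_camera("wrist");o=get_obs();print(o["time"],o["tool_pos"],o["force"],o["moment"],o["finger_gap"])
cv2.imwrite("pics/w14.png",w["image"])
E
```

```text
31.55 [479.31446349  21.65830662  98.01153234] [ 2.27738255 -0.25349218 -3.87441402] [-0.01778957 -0.0663347  -0.0618976 ] 0.38190665828645687
```

View pics/w14.png

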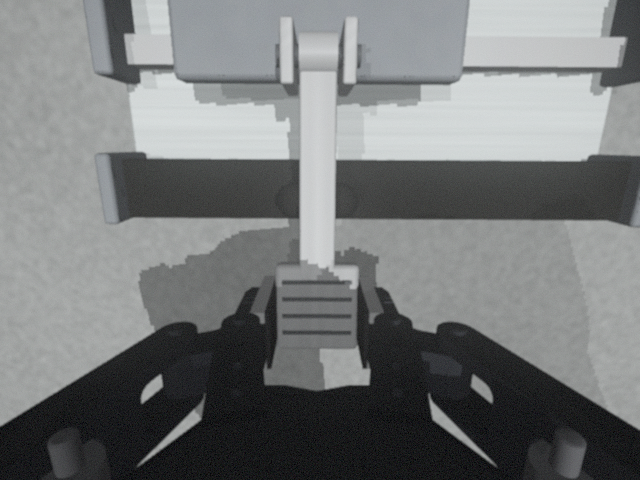

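>>> {"method": "drive_tool", "body": {"motion": [0.11,0,-0.41,0,-0.5,0.11,0,-0.41,0,-0.5,0.18,0,-0.39,0,-0.5,0.18,0,-0.39,0,-0.5]}}

```text
time: 31.95
tool_pos: [490.2, 20.7, 128.8]
orientation: [[0.997, -0.073, -0.002], [-0.073, -0.997, -0.0], [-0.002, 0.0, -1.0]]
force: [5.7, -0.8, -15.2]
finger_gap: 0.38
```

>>> {"method": "drive_tool", "body": {"motion": [0.24,0,-0.35,0,-0.5,0.25,0,-0.35,0,-0.5,0.14,0,-0.16,0,-0.5,0.14,0,-0.16,0,-0.5,0,0,0,0,-0.5]}}

```text
time: 32.45
tool_pos: [506.8, 20.0, 150.0]
orientation: [[0.997, -0.072, 0.001], [-0.072, -0.997, 0.0], [0.001, -0.0, -1.0]]
force: [3.3, -1.3, -10.1]
finger_gap: 0.375
```

```bash
python3 - <<'E'
from h import *
w=read_camera("wrist");o=get_obs();print(o["time"],o["tool_pos"],o["force"],o["moment"],o["finger_gap"])
cv2.imwrite("pics/w15.png",w["image"])
s=read_camera("scene")
cv2.imwrite("pics/s15.png",cv2.resize(s["image"][130:310,220:400],None,fx=3.3,fy=3.3,interpolation=cv2.INTER_CUBIC))
E
```

```text
32.5 [506.80026112  20.00233599 150.04289236] [  4.39401417  -0.74172219 -11.46416161] [-0.36519605 -0.39257601  0.25593673] 0.37163983739160533
```

View pics/w15.png

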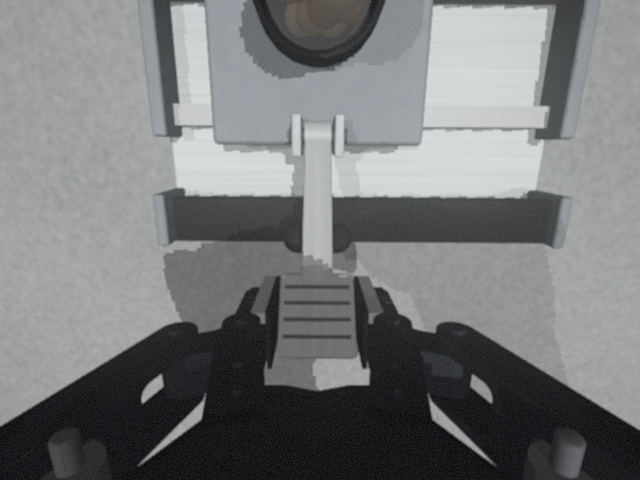

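View pics/s15.png

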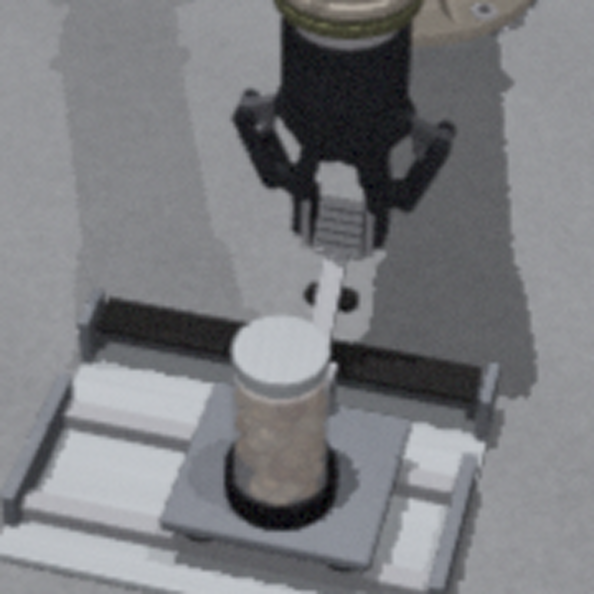

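>>> {"method": "drive_tool", "body": {"motion": [0,0,0.05,0,-0.5,0,0,0,0,0,0,0,0,0,0.6,0,0,0,0,1,0,0,0,0,1,0,0,0,0,1]}}

```text
time: 33.15
tool_pos: [506.4, 20.0, 148.9]
orientation: [[0.997, -0.073, 0.0], [-0.073, -0.997, 0.0], [0.0, -0.0, -1.0]]
force: [-0.1, 0.7, -0.7]
finger_gap: 0.998
```

>>> {"method": "drive_tool", "body": {"motion": [0,0,-0.5,0,1,0,0,-1,0,1,0,0,-1,0,1,0,0,-1,0,1,0,0,-1,0,1,-0.3,0,-1,0,1,-0.3,0,-1,0,1,0,0,0,0,1,0,0,0,0,1]}}

```text
time: 34.05
tool_pos: [494.5, 20.9, 279.3]
orientation: [[0.997, -0.073, 0.001], [-0.073, -0.997, -0.0], [0.001, 0.0, -1.0]]
force: [-0.1, 0.1, -1.2]
finger_gap: 1.001
```

```bash
python3 - <<'E'
from h import *
w=read_camera("wrist");o=get_obs();print(o["time"],o["tool_pos"],o["force"],o["finger_gap"])
cv2.imwrite("pics/w16.png",w["image"])
s=read_camera("scene")
cv2.imwrite("pics/s16.png",cv2.resize(s["image"][150:310,220:400],None,fx=4,fy=3.6,interpolation=cv2.INTER_CUBIC))
P=lambda th:[576-116*np.cos(.8727-th)+4*np.sin(.8727-th),20,78+116*np.sin(.8727-th)+4*np.cos(.8727-th)]
for th in (0,.1,.2,.35,.5): print(th,proj(w,[P(th)]).round(0),proj(s,[P(th)]).round(1))
E
```

```text
34.1 [494.18754662  20.73134086 278.46984091] [0.15284077 0.55291658 0.19508089] 0.997989960237156
0 [[317. 227.]] [[322.6 187.8]]
0.1 [[317. 236.]] [[323.2 187.9]]
0.2 [[318. 243.]] [[323.7 188.5]]
0.35 [[319. 250.]] [[324.3 190.4]]
0.5 [[320. 254.]] [[324.7 193.4]]
```

View pics/w16.png

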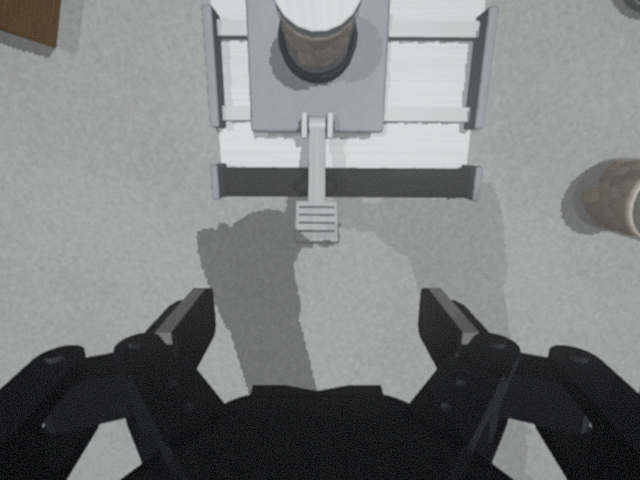

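View pics/s16.png

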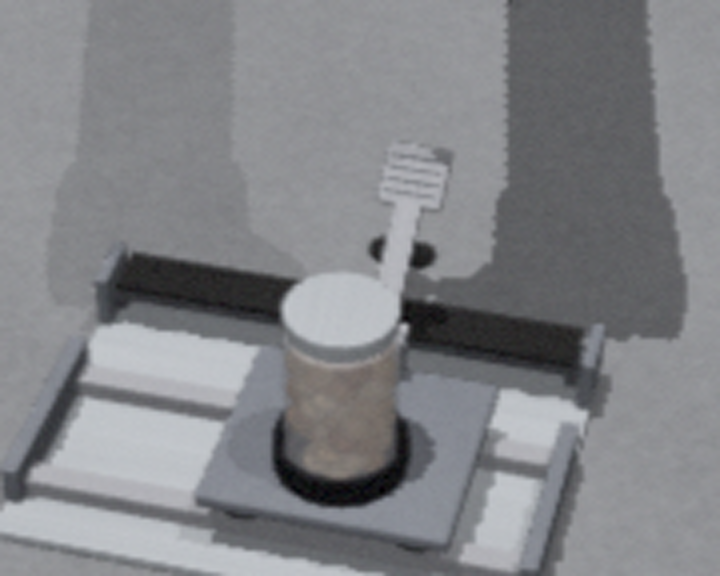

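```bash
python3 - <<'E'
from h import *
w=read_camera("wrist");s=read_camera("scene")
def P(th,r):
    e=.8727-th;return [576-r*np.cos(e)+4*np.sin(e),20,78+r*np.sin(e)+4*np.cos(e)]
for th in (0,.1,.2,.3,.35,.45): print(th,proj(w,[P(th,80),P(th,116)]).round(1).tolist(),proj(s,[P(th,80),P(th,116)]).round(1).tolist())
cv2.imwrite("pics/w17.png",cv2.resize(w["image"][100:260,260:380],None,fx=5,fy=3.7,interpolation=cv2.INTER_CUBIC))
E
```

```text
0 [[314.2, 188.3], [316.4, 226.1]] [[320.5, 205.3], [322.6, 187.8]]
0.1 [[314.8, 195.3], [317.3, 235.3]] [[321.0, 205.2], [323.2, 187.9]]
0.2 [[315.4, 201.2], [318.0, 242.6]] [[321.3, 205.4], [323.7, 188.5]]
0.3 [[315.8, 205.9], [318.6, 247.9]] [[321.6, 206.1], [324.1, 189.6]]
0.35 [[316.0, 207.9], [318.8, 249.9]] [[321.8, 206.5], [324.3, 190.4]]
0.45 [[316.4, 211.0], [319.2, 252.7]] [[322.0, 207.7], [324.6, 192.3]]
```

View pics/w17.png

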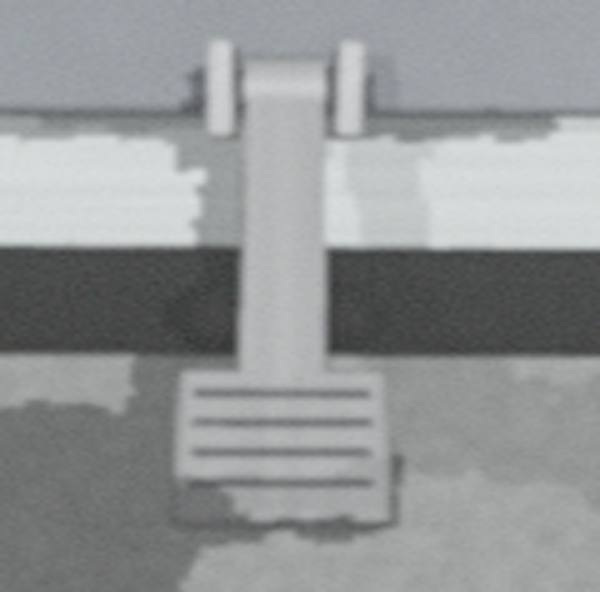

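```bash
python3 - <<'E'
from h import *
import pickle
w1=pickle.load(open("w1.pkl","rb"));w=read_camera("wrist");s=read_camera("scene")
def P(th,r,px):
    e=.8727-th;return [px-r*np.cos(e)+4*np.sin(e),20,78+r*np.sin(e)+4*np.cos(e)]
for px in (573,576,579):
  print(px,"init",[proj(w1,[P(th,80,px),P(th,116,px)])[:,1].round(1).tolist() for th in(0,)],"now",[(th,proj(w,[P(th,80,px),P(th,116,px)])[:,1].round(1).tolist()) for th in(.0,.1,.2,.3)])
E
```

```text
573 init [[208.0, 251.9]] now [(0.0, [192.1, 230.1]), (0.1, [199.0, 239.2]), (0.2, [204.7, 246.2]), (0.3, [209.4, 251.4])]
576 init [[203.7, 247.3]] now [(0.0, [188.1, 226.0]), (0.1, [195.2, 235.2]), (0.2, [201.0, 242.5]), (0.3, [205.8, 247.8])]
579 init [[199.4, 242.8]] now [(0.0, [184.2, 221.8]), (0.1, [191.3, 231.3]), (0.2, [197.3, 238.7]), (0.3, [202.2, 244.2])]
```

```bash
python3 -c "
from station import *
o=get_obs();print(o['time'],o['joint_vel'].round(3));print(finish_job())"
```

```text
34.35 [ 0.001 -0.003  0.001 -0.004  0.001  0.001 -0.002]
the job is handed in; nothing more can be done
None
```

The job is done and handed in at 34.35 s of the allowed 72 s; no verdict was reported.

- **Brake on:** With the fingers shut, I pushed the paddle down along its arc and felt the foot touch at about 1.05 rad. I pressed on to about 11.2 N (averaged), inside the 10 to 13 N band, then let go. The lever stayed down and the carriage did not move.
- **Jar loaded:** I gripped the slim jar and moved it about 3 mm sideways after two cameras showed it off-centre. It went into the cup without touching the rim. I felt the floor with the tool at 145 mm, the height expected for a jar fully down, and it stood upright after release.
- **Brake off:** I pinched the paddle by its width, lifted it along its arc and let go. The last wrist view puts the lever at about 0.19 rad (±0.05), below the 0.35 limit but not fully up.

The jar still stood upright in the cup in the last pictures, and the gripper was well clear of everything. I never went near the other jar, the carton or the lids.

**Disagreements and gaps:**
- The cameras differed by 2 to 4 mm on some positions, so I set the final alignment by comparing things within one picture.
- The lever slid at about 4 N rather than the stated 5 N.
- I did not try rolling the carriage afterwards.

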